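Draw a batch of drive rings from the gravity dispenser and put it on the scale

TASK

Draw the three toothed drive rings from the gravity dispenser: take the grey pan by its grip, press its far wall on the push bar under the hood so that the gate drops, and hold it level there until all three rings have slid into it, none falling outside. Then draw it back so that the gate shuts, set the pan with the rings in the middle of the scale's platform and let go. Leave the things standing around where they are.

Things in the scene. Friction and masses are not known exactly. Their poses are not given: they have to be found in the camera images.
- dispenser: Gravity dispenser of sheet steel, fixed. Origin: on the bench below the middle of the lane's lower edge (lip). +x points up the lane, away from the outlet (rings leave towards -x), y across, z up. Lane: smooth channel 73 mm wide, 260 mm long, 40 mm walls, climbing 33 degrees. Legs and base stand at x > 100 mm; the space below the lip before them is open.
- lip (a point): Middle of the lane's lower edge, 245 mm above the bench, where the rings drop off at up to 1 m/s; axes as the dispenser's.
- hood_edge (a point): Middle of the front edge of the flat guard hood over the outlet, 165 mm before the lip (dispenser x = -165 mm) and 298 mm above the bench at its flanges' underside. The hood is 150 mm wide and reaches back to x = +20 mm; a gripper holding the pan under it must lean back 25 to 45 degrees, its body towards the dispenser's -x.
- push_bar (a point): Middle of the push bar: black rubber, 16 mm diameter, 92 mm long, lying across the dispenser under the lane. At rest 146 mm above the bench, its front at dispenser x = +14 mm. Pushed towards the dispenser's +x it swings on the gate's pivot, staying 142 to 151 mm above the bench, against a soft spring (1 to 2.5 N). Come at it from the dispenser's -x, not sideways.
- gate (a joint): Drop gate carrying the plate at the lip and the push bar. 0 = shut; grows as the bar is pushed. Rings slide out from 0.5 rad (bar's front at dispenser x = +75 mm); 0.6 rad at +86 mm; hard stop 0.75 rad (+103 mm). It springs shut. Open, the plate hangs to 204 mm above the bench below the lip: keep the pan's rim under it and above the bar, 165 to 195 mm above the bench.
- drive_ring_1: Black toothed drive ring (belt pulley), 66 mm diameter, 26 mm thick, 80 g, lying flat in the lane, lowest of the three, held by the gate. Origin: centre of its underside.
- drive_ring_2: The second drive ring, like the first, behind it in the lane.
- drive_ring_3: The third drive ring, uppermost in the lane.
- ring_1_centre (a point): Centre of drive_ring_1.
- ring_2_centre (a point): Centre of drive_ring_2.
- ring_3_centre (a point): Centre of drive_ring_3.
- pan: Loose open pan of grey plastic, 200 (x) by 120 (y) by 90 mm high, walls and floor 4 mm, 130 g. Origin: centre of its underside. A black grip rises from the middle of its -x wall at 30 degrees above level. The +x wall, opposite the grip, is the one to press on the push bar, with the pan's x axis along the dispenser's x axis.
- grip (a point): Middle of the pan's black grip, 146 mm from the pan's centre towards its -x and 99 mm above its underside. The grip is a rounded rubber bar 66 mm long, 22 mm wide (along the pan's y, flat sides to pinch) and 26 mm thick.
- mouth (a point): Centre of the pan's open top, 90 mm above its underside.
- scale: White bench scale, fixed, with a square steel platform 240 x 240 mm whose top is 58 mm above the bench; a lower display strip, 38 mm high, reaches 165 mm from the centre on its -x side. Origin: on the bench below the platform's centre.
- platform (a point): Centre of the platform's top, 58 mm above the bench.
- bored_block_1: Bystander: bored steel block, 43 x 50 x 51 mm; origin at the centre of its underside.
- shaft_clamp_2: Bystander: split aluminium shaft clamp, 46 x 56 x 55 mm; origin at the centre of its underside.
Not all that is in view belongs to the job. Leave any green or pink look-alike of the drive_ring_1 alone.

How it is judged:
By the outcome, as a careful person would: the job done as asked, in the order asked, and still so for the second after the job is handed in, with the robot touching nothing.
It also fails if it takes over 53 s, if anything falls off the work surface, if the arm or the gripper's body presses on something with over 40 N, if the wrist force passes 120 N, or if a joint passes its speed limit or range.

ROBOT

A 7-joint arm with a two-finger parallel gripper is mounted at the origin on a cart in front of the work surface, level with it; the furniture and walls round the work are solid. World frame = base frame: x ahead of the robot, y to its left, z up, the work surface at z = 0. Lengths are in m, angles in rad, forces in N, time in s.
With the tool pointing down it reaches from about 0.35 to 0.9 m from the base axis. Payload 7.2 kg.
Tool frame: the origin (TCP) lies at the very end of the fingers, on their centre line; the grasp point (between the pads) lies 19 mm behind it; z points along the fingers, y is the line along which they close (so a half turn about z gives the same grasp; the last joint's range is limited). The gripper opens to 88 mm and grips with 3 to 60 N. Pads are 20 mm wide; open, the fingers measure 115 mm over their backs; the gripper's body (75 mm by 178 mm) begins 61 mm behind the grasp point.
Start: joints at [-1.232, 0.411, -0.013, 1.596, 0.006, 1.134, -0.082], TCP at [0.247, 0.574, 0.223] pointing down, gripper open.
Joint ranges: [-2.95, 2.95], [-0.29, 1.99], [-1.47, 1.44], [0.14, 2.54], [-1.03, 4.17], [0.13, 1.85], [-2.86, 2.86]. Speed limits (rad/s): [2.39, 2.39, 3.01, 3.01, 3.14, 3.14, 3.14].

INTERFACE

Orientations are given as a rotation vector (axis times angle).
In Python, from workcell import arm gives the robot as it stands.
- The arm moves only by the tool play_rows, never from a script. Its argument "series" is a list of rows, each a list of 3 entries, a list of its own where there are three numbers: the turn, a rotation vector about the tool's x, y, z in degrees, then the shift along the tool's x, y, z in mm, then the finger opening in mm, from 0 to 87.8. In form: [[[wx, wy, wz], [x, y, z], gripper], ...]. A call has 1 to 20 rows; each row shifts and turns the commanded pose from where the row before left it, along the tool's axes as they then stand; what a row does not reach is not made up. A row lasts 1/10 s, in which the tool goes at most 50 mm and 8.59 degrees, less where a joint would pass 70% of its speed; a pose out of reach is approached as far as the arm can. A call with a gripper value outside its range is refused whole. The fingers move at their own pace and stop on an object; "squeeze" is the grip in N (left out, the last holds). Time passes only in rows, so rows that do not move let the fingers close. It gives the time, the measured TCP pose, the force, the opening and the grip force at its end, in the units of the state.
- arm.observe(): the state, without advancing time (a new reading comes with each control period).
- arm.snapshot(name): name is "scene" or "top" or "wrist"; returns the picture (480x640x3 uint8, red, green, blue); there is no depth.
- arm.camera_info(name): a dict with "vfov" (degrees; the focal length in pixels is half the picture's height over the tangent of half this angle, whatever the lens; pixels are square), "cx", "cy" (the principal point, pixels), "T" (4x4, takes a point from camera to world coordinates); the wrist camera has in their place "T_tool_cam" (4x4, takes a point from camera to tool coordinates, whose origin is the TCP and whose axes are the flange's). Camera axes: x right, y down, z forward; pixel columns grow to the right and rows downward; lengths in m; the calibration is good to about 2 mm. A picture is of the moment at which its call begins: read the wrist's pose just before it. camera_info takes no time and is no camera call.
- arm.hand_in(): hands the job in; it is judged then, once.
The state is a dict: "clock": time; "q": joint angles; "joint_velocities": joint speeds; "joint_efforts": joint torques, N m; "eef_pos": TCP position; "tool_rot": TCP orientation; "ft_force": force on the tool from outside, world axes, zero at the start; "torque": the same for the moment, N m; "finger_gap": finger opening in m; "finger_force": force on a finger pad.
Only numpy, scipy, OpenCV 4.12 (cv2) and the standard library are available. Lean on these libraries where they do the work, as an engineer would, in place of code of your own. Each camera call takes 0.05 s, during which the arm holds its last target. There are 200 camera calls.

## Working session

There is one attempt and no reset: what is moved stays moved. The work goes in short steps, Python scripts to look and compute and a tool call to move; the robot and the scene stay as the last step left them, time stands still between calls to the robot, and variables do not carry over. Pictures are saved under pics/ and viewed, at most 10 in all, crops included, and the job is handed in when it is done.

Besides the shell and the picture viewer there is one more tool, called after "Call:" in YAML: its name, and indented under it one key for each argument. play_rows: Moves the arm, as the interface text tells. Its arguments: {"type":"object","properties":{"series":{"type":"array","items":{"type":"array"}},"squeeze":{"type":"number"}},"required":["series"]}

```bash
mkdir -p pics; ls; python3 - <<'E'
from workcell import arm
import cv2,numpy as np
np.set_printoptions(precision=4,suppress=True)
a=arm.snapshot("scene");b=arm.snapshot("top")
cv2.imwrite("pics/scene.png",a[:,:,::-1]);cv2.imwrite("pics/top.png",b[:,:,::-1])
for n in("scene","top","wrist"):print(n,arm.camera_info(n))
print(arm.observe())
E
```

```text
pics
scene {'vfov': 55.88002384347172, 'cx': 317.78562294285723, 'cy': 236.22589188959896, 'T': array([[ 0.7292, -0.4241,  0.537 , -0.1223],
       [-0.684 , -0.473 ,  0.5553, -0.7353],
       [ 0.0185, -0.7722, -0.6351,  1.0489],
       [ 0.    ,  0.    ,  0.    ,  1.    ]])}
top {'vfov': 49.46563467912962, 'cx': 322.3035325963311, 'cy': 235.9376700974522, 'T': array([[-0.0248, -0.9927,  0.1183,  0.4108],
       [-0.9997,  0.0239, -0.0094,  0.0066],
       [ 0.0065, -0.1185, -0.9929,  1.47  ],
       [ 0.    ,  0.    ,  0.    ,  1.    ]])}
wrist {'vfov': 58.75064204263657, 'cx': 319.04962151687585, 'cy': 237.6365153368474, 'T_tool_cam': array([[ 0.0006, -0.9578, -0.2876,  0.0792],
       [ 1.    ,  0.0005,  0.0003, -0.    ],
       [-0.0002, -0.2876,  0.9578, -0.1617],
       [ 0.    ,  0.    ,  0.    ,  1.    ]])}
{'clock': 0.1, 'q': array([-1.2322,  0.4118, -0.0127,  1.5969,  0.0056,  1.1343, -0.0822]), 'joint_velocities': array([ 0.0006, -0.0034, -0.0012, -0.0031,  0.0006,  0.0008,  0.0005]), 'joint_efforts': array([  0.0036, -58.9098,   0.6445, -29.1717,  -0.0537,   0.0145,
         0.0001]), 'eef_pos': array([0.2472, 0.5736, 0.2219]), 'tool_rot': array([-0.6345, -3.0767,  0.0023]), 'ft_force': array([-0.1567, -0.1126,  0.0836]), 'torque': array([-0.0126,  0.0354,  0.0086]), 'finger_force': 0.0, 'finger_gap': 0.08797583995073209}
```

View pics/scene.png

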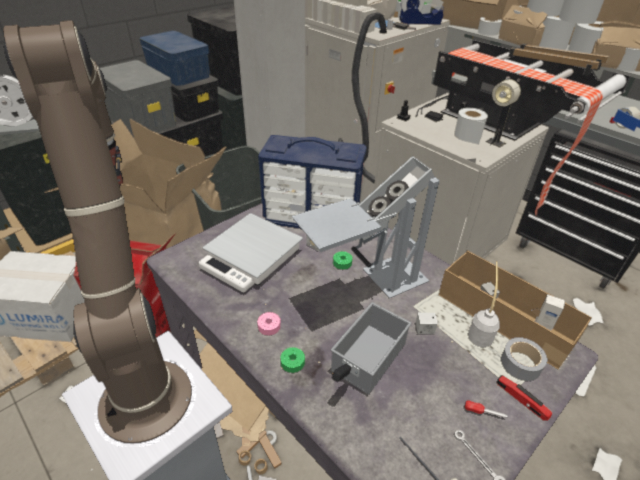

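View pics/top.png

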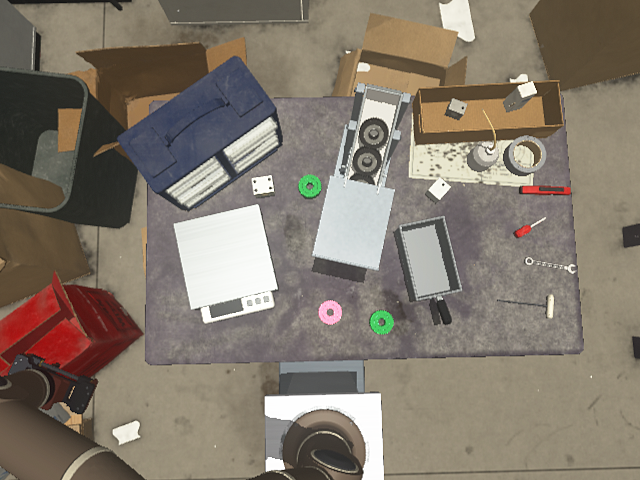

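The top view shows the hood at (355,225), the lane with rings at (367,160) and (374,132), the pan at (428,258) with its grip near (440,312), and the scale at (225,258). The green rings (310,186) and (382,322) and the pink ring (330,312) are look-alikes. The black rings in the lane are the ones meant. I'll enlarge this area to confirm and to get edges.

```bash
python3 - <<'E'
import cv2,numpy as np
b=cv2.imread("pics/top.png");a=cv2.imread("pics/scene.png")
c=cv2.resize(b[75:345,295:475],None,fx=2.2,fy=2.2,interpolation=cv2.INTER_CUBIC)
d=cv2.resize(a[150:410,285:445],None,fx=2.2,fy=2.2,interpolation=cv2.INTER_CUBIC)
h=max(c.shape[0],d.shape[0]);o=np.zeros((h,c.shape[1]+d.shape[1],3),np.uint8)
o[:c.shape[0],:c.shape[1]]=c;o[:d.shape[0],c.shape[1]:]=d
cv2.imwrite("pics/crop1.png",o);print(o.shape,c.shape)
E
```

```text
(594, 748, 3) (594, 396, 3)
```

View pics/crop1.png

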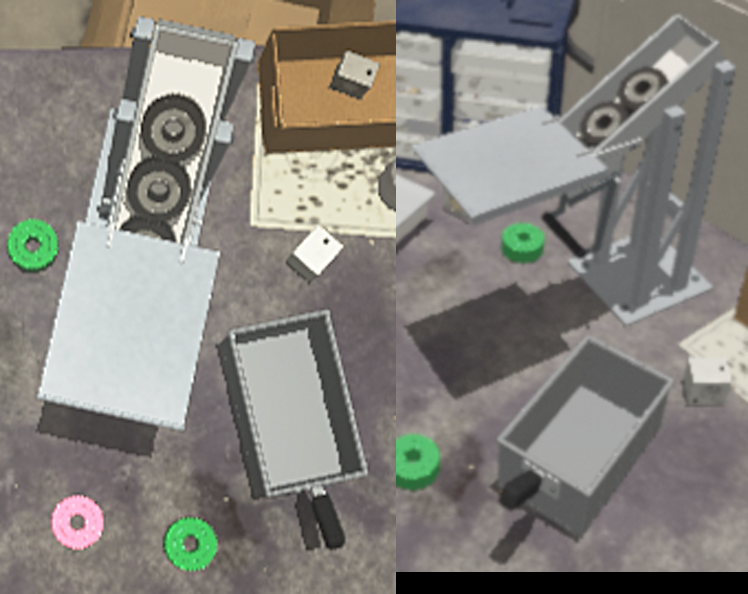

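```bash
cat > h.py <<'E'
import numpy as np
np.set_printoptions(precision=4,suppress=True)
from workcell import arm
def ray(n,uv,T=None):
    i=arm.camera_info(n);f=240/np.tan(np.radians(i['vfov']/2));T=i['T'] if T is None else T
    uv=np.atleast_2d(uv).astype(float)
    d=np.c_[(uv[:,0]-i['cx'])/f,(uv[:,1]-i['cy'])/f,np.ones(len(uv))]@T[:3,:3].T
    return T[:3,3],d
def onz(n,uv,z,T=None):
    o,d=ray(n,uv,T);return o+d*((z-o[2])/d[:,2])[:,None]
def tri(n1,p1,n2,p2):
    o1,d1=ray(n1,p1);o2,d2=ray(n2,p2);d1,d2=d1[0],d2[0]
    s=np.linalg.lstsq(np.c_[d1,-d2],o2-o1,rcond=None)[0]
    A,B=o1+s[0]*d1,o2+s[1]*d2;return (A+B)/2,np.linalg.norm(A-B)
def proj(n,P):
    i=arm.camera_info(n);f=240/np.tan(np.radians(i['vfov']/2));T=i['T']
    p=(np.atleast_2d(P)-T[:3,3])@T[:3,:3];return p[:,:2]/p[:,2:]*f+[i['cx'],i['cy']]
E
python3 - <<'E'
from h import *
k=lambda L:np.array(L)/2.2+[295,75]
ks=lambda L:(np.array(L)-[396,0])/2.2+[285,150]
H=k([(38,398),(186,429),(218,253),(79,222)])
Hs=ks([(414,148),(472,221),(607,180),(546,110)]) # FL,FR,BR,BL
for a,b in zip(H,Hs):print('hood',*tri('top',a,'scene',b))
for nm,P,z in(('hood',onz('top',H,.305),0),('pan',onz('top',k([(231,332),(328,312),(366,473),(268,496)]),.09),0),('scale',onz('top',[(174,221),(262,205),(276,291),(188,308)],.058),0)):
    P=P[:,:2];e=np.roll(P,-1,0)-P
    print(nm,P,'mid',P.mean(0),'len',np.linalg.norm(e,axis=1),'ang',np.degrees(np.arctan2(e[:,1],e[:,0])))
for a,b in zip(k([(231,332),(328,312),(366,473),(268,496)]),ks([(500,438),(592,339),(670,382),(590,490)])):pass
# far-left rim corner etc
Sc=ks([(592,339),(670,382),(592,487),(500,438)])
for a,b in zip(k([(231,332),(328,312),(366,473),(268,496)]),Sc):print('rim',*tri('top',a,'scene',b))
G=onz('top',k([(317,487),(335,545)]),.099);print('grip',G)
# lane rings
print('r3',*tri('top',k([(173,129)])[0],'scene',ks([(642,88)])[0]));print('r2',*tri('top',k([(158,188)])[0],'scene',ks([(604,122)])[0]))
print('bar',onz('scene',ks([(546,214),(586,256)]),.15))
E
```

```text
hood [0.5072 0.0174 0.3084] 0.005741632569488869
hood [ 0.4699 -0.1303  0.3073] 0.00021124220081876921
hood [ 0.6543 -0.173   0.293 ] 0.0019273402108702655
hood [ 0.691  -0.0305  0.3045] 0.009207794413385302
hood [[ 0.5052  0.0192]
 [ 0.4699 -0.1305]
 [ 0.6511 -0.1705]
 [ 0.6872 -0.0275]] mid [ 0.5784 -0.0773] len [0.1538 0.1856 0.1475 0.188 ] ang [-103.249   -12.4628   75.8276  165.6222]
pan [[ 0.5973 -0.215 ]
 [ 0.6191 -0.3344]
 [ 0.4228 -0.3698]
 [ 0.3984 -0.2509]] mid [ 0.5094 -0.2925] len [0.1214 0.1995 0.1214 0.2022] ang [ -79.6698 -169.7837  101.6087   10.2209]
scale [[0.63   0.3976]
 [0.6687 0.1567]
 [0.4328 0.1217]
 [0.3933 0.358 ]] mid [0.5312 0.2585] len [0.2439 0.2385 0.2396 0.24  ] ang [ -80.8759 -171.5455   99.4849    9.482 ]
rim [ 0.6011 -0.2186  0.0843] 0.007954360536767405
rim [ 0.6195 -0.3349  0.0885] 0.0003846838740351414
rim [ 0.4259 -0.3706  0.0982] 0.008519917418621186
rim [ 0.401  -0.2527  0.0919] 0.006619622204347775
grip [[ 0.4076 -0.308   0.099 ]
 [ 0.339  -0.3258  0.099 ]]
r3 [ 0.7703 -0.1238  0.351 ] 0.0013349917487750003
r2 [ 0.7191 -0.11    0.3152] 0.0007529329380867005
bar [[ 0.6819 -0.0598  0.15  ]
 [ 0.6595 -0.1536  0.15  ]]
```

The crop confirms it: the black rings sit in the lane (crop (173,129), (158,188), with the third partly under the hood), and the pan's grip is at crop (326,516). The sizes check out: hood 150x187 mm, pan 121x201 mm, platform 240 mm. Next I'll plan rows to a pre-grasp pose.

```bash
cat >> h.py <<'E'
from scipy.spatial.transform import Rotation as R, Slerp
PAN=np.array([.5094,-.2925,0]);PANYAW=10.5
LIP=np.array([.648,-.0945,0]);DYAW=-13.6
SC=np.array([.5312,.2585,.058])
def tool(yaw,lean):
    s,c=np.sin(np.radians(lean)),np.cos(np.radians(lean))
    return R.from_euler('z',yaw,degrees=True)*R.from_matrix(np.array([[-c,0,s],[0,1,0],[-s,0,-c]]))
def now():
    o=arm.observe();return o['eef_pos'],R.from_rotvec(o['tool_rot'])
def plan(p,r,wps,dec=0):
    """wps: (pos, rot, nrows)"""
    out=[]
    for P,Q,n in wps:
        p0=p;sl=Slerp([0,1],R.concatenate([r,Q]))
        for i in range(1,n+1):
            t=i/n;pt=p0+(np.asarray(P)-p0)*t;rt=sl(t)
            w=np.round((r.inv()*rt).as_rotvec(degrees=True),1);d=np.round(r.inv().apply(pt-p)*1000,dec)
            if np.linalg.norm(d)>50 or np.linalg.norm(w)>8.5:print('FAST',len(out),d,w)
            out.append([[float(x) for x in w],[float(x) for x in d]])
            p=p+r.apply(d/1000);r=r*R.from_rotvec(w,degrees=True)
    return out,p,r
def show(rows,g):
    print('[' + ','.join(str(a+[g]).replace(' ','').replace('.0,',',').replace('.0]',']') for a in rows)+']')
def pol(az,rad,z):
    a=np.radians(az);return np.array([rad*np.cos(a),rad*np.sin(a),z])
def ax(yaw):return R.from_euler('z',yaw,degrees=True).as_matrix()
E
python3 - <<'E'
from h import *
p,r=now()
Q=tool(PANYAW,38);grip=PAN+ax(PANYAW)@[-.146,0,.099]
tcp=grip+.019*Q.as_matrix()[:,2];pre=tcp-.1*Q.as_matrix()[:,2]
print('tcp',tcp,'pre',pre,(r.inv()*Q).magnitude()*57.3)
def T(yaw):return tool(yaw,10)
rows,p,r=plan(p,r,[(pol(60,.57,.36),tool(-20,5),4),(pol(30,.5,.43),tool(-12,10),7),(pol(0,.5,.43),tool(-4,15),7)])
show(rows,80.0);print(len(rows))
E
```

```text
tcp [ 0.3773 -0.317   0.084 ] pre [ 0.3168 -0.3282  0.1628] 50.46026527488412
[[[-0.1,-1.2,-0.8],[-17,-15,-35],80],[[-0,-1.3,-0.9],[-17,-14,-34],80],[[-0.1,-1.2,-0.8],[-17,-16,-33],80],[[-0,-1.3,-0.8],[-18,-15,-34],80],[[-0.2,-0.7,-1.1],[-33,-25,-7],80],[[-0.1,-0.7,-1.2],[-32,-27,-7],80],[[-0.2,-0.7,-1.1],[-32,-26,-7],80],[[-0.1,-0.7,-1.1],[-31,-28,-6],80],[[-0.2,-0.8,-1.2],[-31,-27,-6],80],[[-0.1,-0.7,-1.1],[-30,-29,-5],80],[[-0.2,-0.7,-1.1],[-30,-29,-5],80],[[-0.2,-0.7,-1.1],[-17,-33,3],80],[[-0.3,-0.7,-1.1],[-15,-33,3],80],[[-0.2,-0.7,-1.2],[-16,-34,3],80],[[-0.3,-0.7,-1.1],[-14,-34,3],80],[[-0.2,-0.8,-1.1],[-14,-34,3],80],[[-0.3,-0.7,-1.1],[-13,-34,3],80],[[-0.2,-0.7,-1.2],[-12,-35,3],80]]
18
```

Call:
play_rows:
  series:
    - [[-0.1,-1.2,-0.8],[-17,-15,-35],80]
    - [[0,-1.3,-0.9],[-17,-14,-34],80]
    - [[-0.1,-1.2,-0.8],[-17,-16,-33],80]
    - [[0,-1.3,-0.8],[-18,-15,-34],80]
    - [[-0.2,-0.7,-1.1],[-33,-25,-7],80]
    - [[-0.1,-0.7,-1.2],[-32,-27,-7],80]
    - [[-0.2,-0.7,-1.1],[-32,-26,-7],80]
    - [[-0.1,-0.7,-1.1],[-31,-28,-6],80]
    - [[-0.2,-0.8,-1.2],[-31,-27,-6],80]
    - [[-0.1,-0.7,-1.1],[-30,-29,-5],80]
    - [[-0.2,-0.7,-1.1],[-30,-29,-5],80]
    - [[-0.2,-0.7,-1.1],[-17,-33,3],80]
    - [[-0.3,-0.7,-1.1],[-15,-33,3],80]
    - [[-0.2,-0.7,-1.2],[-16,-34,3],80]
    - [[-0.3,-0.7,-1.1],[-14,-34,3],80]
    - [[-0.2,-0.8,-1.1],[-14,-34,3],80]
    - [[-0.3,-0.7,-1.1],[-13,-34,3],80]
    - [[-0.2,-0.7,-1.2],[-12,-35,3],80]

```text
clock: 1.9
eef_pos: [0.4999, -0.0016, 0.4296]
tool_rot: [0.098, 2.877, -0.011]
ft_force: [0.5, 0.6, -0.4]
finger_gap: 0.08
finger_force: 0.0
```

```bash
python3 - <<'E'
from h import *
p,r=now();print(p,arm.observe()['q'])
Q=tool(PANYAW,38);grip=PAN+ax(PANYAW)@[-.146,0,.099]
tcp=grip+.019*Q.as_matrix()[:,2];pre=tcp-.1*Q.as_matrix()[:,2]
rows,p,r=plan(p,r,[(pol(-25,.46,.40),tool(5,20),7),(pre+[0.0,0,.06],tool(PANYAW,38),8)])
show(rows,70.0);print(len(rows),p)
E
```

```text
[ 0.4999 -0.0016  0.4296] [-0.7104 -0.1423  0.5089  1.7719  0.1439  1.2416  1.2762]
[[[-0.4,-0.7,-1.2],[11,-28,1],70],[[-0.3,-0.7,-1.2],[11,-28,2],70],[[-0.4,-0.7,-1.2],[12,-28,0],70],[[-0.4,-0.7,-1.3],[12,-28,1],70],[[-0.4,-0.7,-1.2],[14,-27,0],70],[[-0.3,-0.7,-1.2],[13,-27,-0],70],[[-0.4,-0.7,-1.2],[15,-27,-1],70],[[-0.3,-2.3,-0.6],[21,-16,16],70],[[-0.4,-2.2,-0.6],[21,-15,15],70],[[-0.3,-2.3,-0.6],[22,-15,15],70],[[-0.3,-2.2,-0.6],[23,-15,13],70],[[-0.4,-2.3,-0.6],[23,-15,12],70],[[-0.3,-2.2,-0.6],[24,-15,11],70],[[-0.4,-2.3,-0.6],[25,-15,11],70],[[-0.3,-2.2,-0.6],[25,-14,9],70]]
15 [ 0.3172 -0.328   0.2227]
```

Call:
play_rows:
  series:
    - [[-0.4,-0.7,-1.2],[11,-28,1],70]
    - [[-0.3,-0.7,-1.2],[11,-28,2],70]
    - [[-0.4,-0.7,-1.2],[12,-28,0],70]
    - [[-0.4,-0.7,-1.3],[12,-28,1],70]
    - [[-0.4,-0.7,-1.2],[14,-27,0],70]
    - [[-0.3,-0.7,-1.2],[13,-27,0],70]
    - [[-0.4,-0.7,-1.2],[15,-27,-1],70]
    - [[-0.3,-2.3,-0.6],[21,-16,16],70]
    - [[-0.4,-2.2,-0.6],[21,-15,15],70]
    - [[-0.3,-2.3,-0.6],[22,-15,15],70]
    - [[-0.3,-2.2,-0.6],[23,-15,13],70]
    - [[-0.4,-2.3,-0.6],[23,-15,12],70]
    - [[-0.3,-2.2,-0.6],[24,-15,11],70]
    - [[-0.4,-2.3,-0.6],[25,-15,11],70]
    - [[-0.3,-2.2,-0.6],[25,-14,9],70]

```text
clock: 3.4
eef_pos: [0.3441, -0.3096, 0.2453]
tool_rot: [-0.172, 2.553, 0.056]
ft_force: [0.2, 0.0, 1.0]
finger_gap: 0.0699
finger_force: 0.0
```

```bash
python3 - <<'E'
from h import *
import cv2
p,r=now();print(p,arm.observe()['q'])
Q=tool(PANYAW,38);print((r.inv()*Q).magnitude()*57.3)
w=arm.snapshot('wrist')
i=arm.camera_info('wrist');T=np.eye(4);T[:3,:3]=r.as_matrix();T[:3,3]=p;T=T@i['T_tool_cam'];np.save('T.npy',T)
f=240/np.tan(np.radians(i['vfov']/2))
g=PAN+ax(PANYAW)@[-.146,0,.099];L=[g]+[PAN+ax(PANYAW)@[sx*.1,sy*.06,.09] for sx in(-1,1) for sy in(-1,1)]
c=(np.array(L)-T[:3,3])@T[:3,:3];print(c[:,:2]/c[:,2:]*f+[i['cx'],i['cy']])
cv2.imwrite('pics/w1.png',w[:,:,::-1])
E
```

```text
[ 0.3441 -0.3096  0.2453] [-0.3803 -0.2932  1.2646  2.2588 -0.3482  0.6995  2.8573]
5.2853462962428
[[299.7105 133.6808]
 [227.5959 178.8212]
 [383.1723 173.005 ]
 [264.8865 310.2394]
 [370.9944 307.4057]]
```

View pics/w1.png

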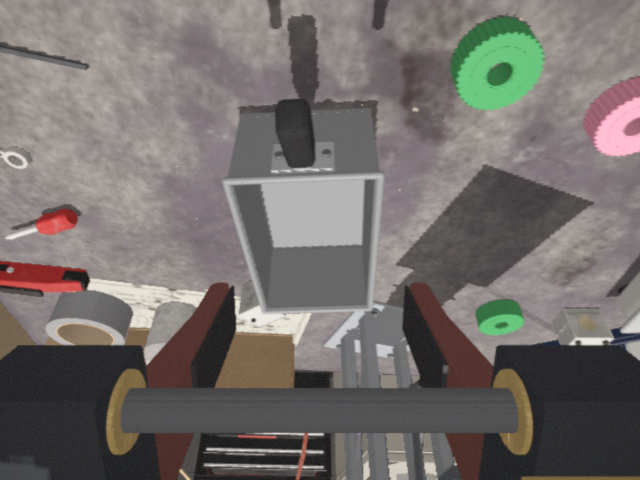

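The image matches the prediction: the grip is at (296,132) and the rim corners are within 3 px. But joints 2 and 7 sit at their limits here, because this spot is too close and too high. I'll use 30° lean and approach lower down.

```bash
python3 - <<'E'
from h import *
p,r=now()
Q=tool(PANYAW,30);z=Q.as_matrix()[:,2];grip=PAN+ax(PANYAW)@[-.148,0,.099]
tcp=grip+.019*z;pre=tcp-.07*z
print(tcp,pre)
rows,p,r=plan(p,r,[(pre,Q,6)])
show(rows,70.0)
# orientation model check
import itertools
obs=[([-1.2322,.4118,-.0127,1.5969,.0056,1.1343,-.0822],[-.6345,-3.0767,.0023]),([-.7104,-.1423,.5089,1.7719,.1439,1.2416,1.2762],[.098,2.877,-.011]),([-.3803,-.2932,1.2646,2.2588,-.3482,.6995,2.8573],[-.172,2.553,.056])]
o=arm.observe();obs[2]=(list(o['q']),list(o['tool_rot']))
from scipy.optimize import least_squares
best=[]
for s in itertools.product([1,-1],repeat=4):
  def F(x,s=s):
    e=[]
    for q,t in obs:
      M=R.from_euler('z',s[0]*q[0]+x[0])*R.from_euler('y',q[1])*R.from_euler('z',s[1]*q[2])*R.from_euler('y',q[3])*R.from_euler('z',s[2]*q[4])*R.from_euler('y',q[5])*R.from_euler('z',s[3]*q[6]+x[1])
      e+=list((M.inv()*R.from_rotvec(t)).as_rotvec())
    return e
  for x0 in itertools.product([0,1.5,3,-1.5],repeat=2):
    k=least_squares(F,x0);best.append((k.cost,s,k.x))
best.sort(key=lambda b:b[0]);print(best[:3])
E
```

```text
[ 0.3732 -0.3177  0.0825] [ 0.3388 -0.3241  0.1432]
[[[-0.2,0.6,-0.4],[10,-2,13],70],[[-0.2,0.6,-0.4],[11,-3,14],70],[[-0.2,0.5,-0.4],[10,-2,14],70],[[-0.3,0.6,-0.4],[10,-2,13],70],[[-0.2,0.6,-0.4],[10,-2,14],70],[[-0.2,0.6,-0.3],[10,-3,14],70]]
[(np.float64(2.4800607672905637e-08), (-1, -1, -1, -1), array([ 0.0001, -4.7124])), (np.float64(2.4800607672927362e-08), (-1, -1, -1, -1), array([ 0.0001, -4.7124])), (np.float64(2.4800607672929483e-08), (-1, -1, -1, -1), array([0.0001, 1.5708]))]
```

Call:
play_rows:
  series:
    - [[-0.2,0.6,-0.4],[10,-2,13],70]
    - [[-0.2,0.6,-0.4],[11,-3,14],70]
    - [[-0.2,0.5,-0.4],[10,-2,14],70]
    - [[-0.3,0.6,-0.4],[10,-2,13],70]
    - [[-0.2,0.6,-0.4],[10,-2,14],70]
    - [[-0.2,0.6,-0.3],[10,-3,14],70]

```text
clock: 4.05
eef_pos: [0.326, -0.293, 0.1791]
tool_rot: [-0.227, 2.624, 0.022]
ft_force: [-0.7, -0.7, 0.2]
finger_gap: 0.0698
finger_force: 0.0
```

```bash
cat > kin.py <<'E'
from h import *
from scipy.optimize import least_squares
LO=np.array([-2.95,-.29,-1.47,.14,-1.03,.13,-2.86]);HI=np.array([2.95,1.99,1.44,2.54,4.17,1.85,2.86])
def frames(q):
    e=R.from_euler;A=e('z',-q[0]);B=A*e('y',q[1]);C=B*e('z',-q[2]);D=C*e('y',q[3]);E=D*e('z',-q[4]);F=E*e('y',q[5]);G=F*e('z',-q[6]+np.pi/2)
    return A,B,C,D,E,F,G
def basis(q):
    A,B,C,D,E,F,G=frames(q);x,z=np.eye(3)[0],np.eye(3)[2]
    return np.c_[z,A.apply(x),C.apply(z),C.apply(x),E.apply(z),E.apply(x),G.apply(z),F.apply(x)]
O=[([-1.2322,.4118,-.0127,1.5969,.0056,1.1343,-.0822],[.2472,.5736,.2219]),([-.7104,-.1423,.5089,1.7719,.1439,1.2416,1.2762],[.4999,-.0016,.4296]),([-.3803,-.2932,1.2646,2.2588,-.3482,.6995,2.8573],[.3441,-.3096,.2453])]
E
python3 - <<'E'
from kin import *
o=arm.observe();p,r=now();print(o['q'],p)
Q=tool(PANYAW,30);print((r.inv()*Q).magnitude()*57.3)
O.append((list(o['q']),p))
A=np.vstack([basis(q) for q,_ in O]);b=np.hstack([x for _,x in O])
k,res,rk,sv=np.linalg.lstsq(A,b,rcond=1e-4);print(k,rk,sv,np.abs(A@k-b).max())
open('kin.py','a').write("K=np.array(%s)\n"%list(map(float,k)))
def fk(q):return basis(q)@k,frames(q)[-1]
for lean in(25,30,35,40):
  for flip in(0,180):
    Q=tool(PANYAW,lean);z=Q.as_matrix()[:,2];t=PAN+ax(PANYAW)@[-.148,0,.099]+.019*z;Q=Q*R.from_euler('z',flip,degrees=True)
    best=None
    rng=np.random.default_rng(0)
    for n in range(12):
        x0=o['q'] if n==0 else rng.uniform(LO,HI);x0=np.clip(x0,LO+.01,HI-.01)
        s=least_squares(lambda q:np.r_[(fk(q)[0]-t)*10,(fk(q)[1].inv()*Q).as_rotvec()*3],x0,bounds=(LO+.03,HI-.03))
        if best is None or s.cost<best.cost:best=s
    print(lean,flip,best.cost,best.x)
E
```

```text
[-0.5649 -0.2926  1.4383  2.3634 -0.2641  0.5593  2.8575] [ 0.326  -0.293   0.1791]
2.055410302507886
[ 0.3654 -0.0636  0.594  -0.0876  0.5041  0.0386  0.4742 -0.0896] 8 [3.9412 3.6022 1.6891 0.5333 0.4525 0.2855 0.2299 0.1199] 0.04625282420208873Traceback (most recent call last):
  File "<stdin>", line 16, in <module>
    return func(*args, **kwargs)
    raise ValueError("Initial guess is outside of provided bounds")
ValueError: Initial guess is outside of provided bounds
```

```bash
sed -i '/^K=/d' kin.py; cat >> kin.py <<'E'
O.append(([-0.5649,-0.2926,1.4383,2.3634,-0.2641,0.5593,2.8575],[.326,-.293,.1791]))
def full(q):
    A,B,C,D,E,F,G=frames(q);x,y,z=np.eye(3)
    return np.c_[z,C.apply(z),E.apply(z),G.apply(z),A.apply(x),A.apply(y),B.apply(x),C.apply(x),C.apply(y),D.apply(x),E.apply(x),E.apply(y),F.apply(x)]
E
python3 - <<'E'
from kin import *
import itertools
A=np.vstack([full(q) for q,_ in O]);b=np.hstack([x for _,x in O]);res=[]
for m in range(0,5):
  for s in itertools.combinations(range(4,13),m):
    c=[0,1,2,3]+list(s);k=np.linalg.lstsq(A[:,c],b,rcond=None)[0];res.append((np.abs(A[:,c]@k-b).max(),len(s),s,k))
for m in range(5):
  for r_ in sorted([x for x in res if x[1]==m],key=lambda x:x[0])[:3]:print(*r_)
E
```

```text
0.04373229645805778 0 () [0.2583 0.5493 0.4718 0.342 ]
0.005638409854043014 1 (5,) [ 0.2442  0.5427  0.448   0.3307 -0.0461]
0.00925641944957678 1 (8,) [ 0.3448  0.5208  0.4612  0.403  -0.0481]
0.02096753256577455 1 (11,) [ 0.3392  0.5382  0.4601  0.4125 -0.0455]
6.609254216904947e-05 2 (5, 8) [ 0.2841  0.5337  0.4525  0.3593 -0.0291 -0.0193]
0.0018082046600808588 2 (5, 11) [ 0.2687  0.541   0.4497  0.3518 -0.0368 -0.0121]
0.0025876338407626693 2 (5, 10) [ 0.2445  0.5427  0.4568  0.313  -0.0497  0.0162]
3.287070716018192e-05 3 (5, 8, 11) [ 0.2837  0.5339  0.4524  0.3591 -0.0293 -0.0186 -0.0004]
5.125833789043632e-05 3 (5, 7, 8) [ 0.2839  0.5339  0.4526  0.3593 -0.0292 -0.0002 -0.0192]
5.2323209850990704e-05 3 (5, 8, 12) [ 0.2838  0.5339  0.4527  0.3591 -0.0292 -0.0191  0.0002]
3.2147171866836466e-05 4 (5, 8, 9, 11) [ 0.2837  0.5339  0.4524  0.3591 -0.0293 -0.0186  0.     -0.0004]
3.2163450678857064e-05 4 (5, 7, 8, 11) [ 0.2837  0.5339  0.4524  0.3591 -0.0293  0.     -0.0186 -0.0005]
3.219895604544831e-05 4 (5, 8, 11, 12) [ 0.2837  0.5339  0.4524  0.3592 -0.0293 -0.0186 -0.0005 -0.    ]
```

The kinematics fit to 0.07 mm. Now I'll search for feasible joint solutions for the grasp, push and place poses.

```bash
cat >> kin.py <<'E'
K=np.array([.2841,.5337,.4525,.3593,-.0291,-.0193])
def fk(q):return full(q)[:,[0,1,2,3,5,8]]@K,frames(q)[-1]
def ik(t,Q,x0,w=.02,ref=None,m=.02):
    ref=(LO+HI)/2 if ref is None else ref
    s=least_squares(lambda q:np.r_[(fk(q)[0]-t)*20,(fk(q)[1].inv()*Q).as_rotvec()*6,w*(q-ref)/(HI-LO)],np.clip(x0,LO+m+.001,HI-m-.001),bounds=(LO+m,HI-m))
    P,M=fk(s.x);return s.x,np.linalg.norm(P-t)*1000,(M.inv()*Q).magnitude()*57.3
def gpose(base,yaw,lean,off=-.148):
    Q=tool(yaw,lean);z=Q.as_matrix()[:,2];return base+ax(yaw)@[off,0,.099]+.019*z,Q
E
python3 - <<'E'
from kin import *
rng=np.random.default_rng(1)
LIPP=LIP
for lean in(25,30,35,42):
  for flip in(0,180):
   for nm,base,yaw in(('grasp',PAN,PANYAW),('lift',PAN+[0,0,.1],PANYAW),('push',LIP+ax(DYAW)@[-.008,0,.088],DYAW),('place',SC,9.5)):
    t,Q=gpose(base,yaw,lean);Q=Q*R.from_euler('z',flip,degrees=True);S=[]
    for n in range(14):
        q,e,a=ik(t,Q,rng.uniform(LO,HI))
        if e<3 and a<1:S.append(np.round(q,2))
    mg=[np.min(np.minimum(q-LO,HI-q)) for q in S]
    print(lean,flip,nm,len(S),S[int(np.argmax(mg))] if S else '', round(max(mg),2) if S else '')
E
```

```text
25 0 grasp 10 [ 1.93  0.87 -1.45  2.2   0.96  0.66  1.71] 0.02
25 0 lift 5 [ 2.03  0.54 -1.45  2.11  0.34  0.67  2.2 ] 0.02
25 0 push 8 [ 0.27  0.09 -0.35  2.27  0.42  0.4   0.9 ] 0.27
25 0 place 9 [-0.4   0.09 -0.48  2.37  0.78  0.47  0.2 ] 0.17
25 180 grasp 5 [ 0.93  0.32 -0.06  2.26 -0.85  0.49  0.23] 0.18
25 180 lift 4 [ 0.89  0.14 -0.01  2.17 -0.61  0.7  -0.06] 0.37
25 180 push 5 [ 0.1   0.08 -0.18  2.28  0.38  0.39 -2.21] 0.26
25 180 place 8 [-1.19  0.05  0.35  2.42  0.67  0.42 -2.84] 0.02
30 0 grasp 10 [ 1.99  0.9  -1.45  2.23  0.97  0.58  1.75] 0.02
30 0 lift 10 [ 2.09  0.55 -1.45  2.15  0.24  0.59  2.33] 0.02
30 0 push 7 [ 0.22  0.06 -0.32  2.34  0.67  0.3   0.64] 0.17
30 0 place 8 [-0.46  0.08 -0.47  2.43  1.05  0.45 -0.11] 0.11
30 180 grasp 8 [ 1.86  0.63 -1.15  2.24  0.34  0.35 -0.82] 0.22
30 180 lift 7 [ 0.93  0.15  0.01  2.21 -0.77  0.7   0.13] 0.26
30 180 push 7 [ 0.09  0.06 -0.19  2.35  0.64  0.29 -2.48] 0.16
30 180 place 10 [ 0.38  0.37 -1.45  2.4   1.31  0.78  2.84] 0.02
35 0 grasp 7 [ 2.05  0.95 -1.45  2.26  0.98  0.51  1.79] 0.02
35 0 lift 8 [ 0.84  0.16  0.17  2.
[... 204 characters left out ...]
.19] 0.11
35 180 lift 6 [ 0.97  0.16  0.03  2.24 -0.94  0.73  0.33] 0.09
35 180 push 6 [-0.87 -0.    0.79  2.45  1.01  0.21 -2.84] 0.02
35 180 place 4 [-0.49  0.09 -0.5   2.49  1.33  0.49  2.7 ] 0.05
42 0 grasp 9 [ 1.77  0.56 -0.84  2.3  -1.01  0.34 -2.51] 0.02
42 0 lift 6 [ 2.2   0.66 -1.45  2.22  0.03  0.44  2.65] 0.02
42 0 push 7 [ 0.13  0.06 -0.3   2.5   1.93  0.3  -0.67] 0.04
42 0 place 8 [ 0.22  0.44 -1.45  2.52  1.62  1.   -0.7 ] 0.02
42 180 grasp 8 [ 2.11  1.02 -1.43  2.29  0.98  0.4  -1.26] 0.04
42 180 lift 10 [ 1.56  0.24 -0.54  2.25 -1.01  0.68  0.47] 0.02
42 180 push 6 [ 0.05  0.05 -0.22  2.51  1.94  0.29  2.46] 0.03
42 180 place 4 [ 0.22  0.44 -1.45  2.52  1.62  1.    2.44] 0.02
```

```bash
cat >> kin.py <<'E'
def jac(q):
    P,M=fk(q);J=np.zeros((6,7))
    for i in range(7):
        d=q.copy();d[i]+=1e-5;p2,m2=fk(d);J[:3,i]=(p2-P)/1e-5;J[3:,i]=(m2*M.inv()).as_rotvec()/1e-5
    return J
def sim(q,wps,lam=0,null=0,ref=None,sub=2):
    """min-norm resolved motion through waypoints; returns q list"""
    out=[];q=np.array(q,float);p,r=fk(q)
    for P,Q,n in wps:
        p0,r0=fk(q);sl=Slerp([0,1],R.concatenate([r0,Q]))
        for i in range(1,n*sub+1):
            t=i/n/sub;pt=p0+(P-p0)*t;rt=sl(t)
            for _ in range(2):
                a,b=fk(q);J=jac(q);Ji=J.T@np.linalg.inv(J@J.T+lam*np.eye(6));q=q+Ji@np.r_[pt-a,(rt*b.inv()).as_rotvec()]
                if null:q=q+null*(np.eye(7)-Ji@J)@(ref-q)
                q=np.clip(q,LO,HI)
        a,b=fk(q);out.append((q.copy(),np.linalg.norm(a-P)*1e3))
    return out
E
python3 - <<'E'
from kin import *
q0=O[0][0];t0=O[0][1]
W=[(pol(60,.57,.36),tool(-20,5),4),(pol(30,.5,.43),tool(-12,10),7),(pol(0,.5,.43),tool(-4,15),7)]
g,Q=gpose(PAN,PANYAW,38);pre=PAN+ax(PANYAW)@[-.146,0,.099]-.081*Q.as_matrix()[:,2]
W2=[(pol(-25,.46,.40),tool(5,20),7),(pre+[0,0,.06],Q,8)]
for lam in(0,1e-3,1e-2):
  for nm,ref,nu in(('none',None,0),('mid',(LO+HI)/2,.02),('start',np.array(q0),.02),('mid',(LO+HI)/2,.1),('start',np.array(q0),.1)):
    s=sim(q0,W,lam,nu,ref);print(lam,nm,nu,s[-1][0])
print('obs',O[1][0])
s=sim(O[1][0],W2);print([x[0] for x in s],O[2][0])
E
```

```text
0 none 0 [-0.7184 -0.1415  0.5118  1.7699  0.1465  1.2447  1.2693]
0 mid 0.02 [-0.1996 -0.0911  0.0584  1.7468  0.0631  1.2301  1.3468]
0 start 0.02 [-0.7669 -0.1488  0.5516  1.7717  0.1576  1.2471  1.2592]
0 mid 0.1 [-0.1444 -0.0877  0.0085  1.7441  0.0569  1.2292  1.353 ]
0 start 0.1 [-0.8397 -0.1609  0.6101  1.7743  0.176   1.2512  1.2423]
0.001 none 0 [-0.7186 -0.1416  0.5119  1.77    0.1465  1.2447  1.2693]
0.001 mid 0.02 [-0.1995 -0.091   0.0581  1.7467  0.0632  1.2301  1.3465]
0.001 start 0.02 [-0.7671 -0.1489  0.5515  1.7718  0.1578  1.2471  1.2588]
0.001 mid 0.1 [-0.1431 -0.0871  0.0062  1.7436  0.0573  1.2292  1.3517]
0.001 start 0.1 [-0.8404 -0.1614  0.6093  1.7747  0.1767  1.2514  1.2406]
0.01 none 0 [-0.7207 -0.1425  0.5126  1.7706  0.1476  1.2449  1.2676]
0.01 mid 0.02 [-0.199  -0.0904  0.0552  1.7462  0.0643  1.2302  1.3434]
0.01 start 0.02 [-0.7698 -0.1504  0.5503  1.773   0.16    1.2476  1.2542]
0.01 mid 0.1 [-0.1308 -0.0819 -0.0156  1.7393  0.0614  1.2294  1.3395]
0.01 start 0.1 [-0.8459 -0.1658  0.6008  1.7783  0.1836  1.2531  1.2238]
obs [-0.7104, -0.1423, 0.5089, 1.7719, 0.1439, 1.2416, 1.2762]
[array([-0.5295, -0.29  ,  0.7313,  1.9396,  0.1546,  1.1413,  1.827 ]), array([-0.4799, -0.29  ,  1.44  ,  2.2905, -0.2607,  0.6526,  2.86  ])] [-0.3803, -0.2932, 1.2646, 2.2588, -0.3482, 0.6995, 2.8573]
```

```bash
cat > s1.py <<'E'
from kin import *
q0=np.array(O[3][0])
for (rn,zn,azL) in((.45,.45,60),(.5,.45,75)):
 for (rf,zf) in((.75,.5),(.85,.55),(.9,.45)):
  for yawA in (-60,-120):
    W=[(pol(-35,.45,.40),tool(0,10),5),(pol(0,rn,zn),tool(0,5),7),(pol(azL/2,rn,zn),tool(-30,5),7),(pol(azL,rn,zn),tool(-40,5),8),
     (pol(azL,rf,zf),tool(yawA,0),8),(pol(azL/2,rf,zf),tool(yawA-20,0),12),(pol(0,rf,zf),tool(yawA-40,0),12),(pol(-40,rf,zf),tool(-170,0),14)]
    g,Q=gpose(PAN,PANYAW,32);Q=Q*R.from_euler('z',180,degrees=True);z=Q.as_matrix()[:,2]
    W+=[(g-.1*z+[0,0,.1],Q,16),(g-.07*z,Q,6),(g,Q,6)]
    try:s=sim(q0,W,sub=1)
    except Exception as e:print(e);continue
    print(rn,azL,rf,zf,yawA,'after left',s[3][0][:3],'after right',s[7][0],'grasp',s[-1][0],round(s[-1][1],1),'maxerr',round(max(x[1] for x in s),1))
E
python3 s1.py
```

```text
0.45 60 0.75 0.5 -60 after left [-0.7452  0.0309 -0.4853] after right [ 0.6003  0.6456  0.0987  0.5933 -0.0628  1.85   -0.7376] grasp [ 1.0462  0.3493 -0.0962  2.2948 -1.03    0.5274  0.5729] 16.5 maxerr 30.2
0.45 60 0.75 0.5 -120 after left [-0.7452  0.0309 -0.4853] after right [ 0.6169  0.6456  0.0495  0.5905 -0.0315  1.85   -0.7502] grasp [ 1.0787  0.3511 -0.1349  2.2931 -1.03    0.5157  0.5588] 13.5 maxerr 26.1
0.45 60 0.85 0.55 -60 after left [-0.7452  0.0309 -0.4853] after right [ 0.106   0.5584  0.752   0.7232 -0.487   1.85   -0.7004] grasp [ 0.5341  0.382   0.5406  2.3179 -1.03    0.7485  0.7346] 62.8 maxerr 978.6
0.45 60 0.85 0.55 -120 after left [-0.7452  0.0309 -0.4853] after right [ 0.8262 -0.29   -0.3566  2.54    0.2183  0.6613 -1.1332] grasp [ 0.8476  0.3474  0.1438  2.3048 -1.03    0.6031  0.6459] 34.5 maxerr 680.0
0.45 60 0.9 0.45 -60 after left [-0.7452  0.0309 -0.4853] after right [-0.9287  0.2853  1.3496  1.4954 -0.2557  1.7307 -1.0311] grasp [-0.408  -0.29    1.1305  2.54   -0.1817  0.13   -0.4001] 101.1 maxerr 768.9
0.45 60 0.9 0.45 -120 after left [-0.7452  0.03
[... 726 characters left out ...]
-0.29    1.44    2.5361  2.9032  0.13    2.8154] 142.5 maxerr 1071.0
0.5 75 0.85 0.55 -120 after left [-1.0649  0.1426 -0.4565] after right [-0.3767 -0.29    0.1214  1.4089  0.7238  1.3814  2.86  ] grasp [ 2.95    1.99   -1.47    2.234   4.17    0.13    1.8604] 436.2 maxerr 1132.6
0.5 75 0.9 0.45 -60 after left [-1.0649  0.1426 -0.4565] after right [ 1.4682 -0.29   -0.338   1.9763  1.9929  1.85    2.86  ] grasp [ 1.7877  0.5568 -1.0094  2.2528 -0.0984  0.2974 -0.378 ] 0.0 maxerr 1027.2
0.5 75 0.9 0.45 -120 after left [-1.0649  0.1426 -0.4565] after right [ 0.9595  1.2779  0.8608  0.14   -1.03    1.85   -1.1519] grasp [ 0.5225  0.3844  0.5558  2.3183 -1.03    0.755   0.7375] 63.9 maxerr 543.1
```

```bash
cat > s2.py <<'E'
from kin import *
import itertools
q0=np.array(O[3][0])
def mg(q):return np.min(np.minimum(q-LO,HI-q)[:])
res=[]
F=R.from_euler('z',180,degrees=True)
for rn,azL,rf,zf,lf in itertools.product((.42,.48),(60,85),(.6,.68),(.47,),(10,25)):
    W=[(pol(-35,.45,.40),tool(0,10),5),(pol(0,rn,.47),tool(0,5),7),(pol(azL/2,rn,.47),tool(-30,5),7),(pol(azL,rn,.47),tool(-40,5),8),
     (pol(azL,rf,zf),tool(-70,lf),8),(pol(azL/2,rf,zf),tool(-100,lf),12),(pol(0,rf,zf),tool(-130,lf*0),12),(pol(-40,rf,zf),tool(-170,-lf),14)]
    for lean in(30,33):
        g,Q=gpose(PAN,PANYAW,lean);Q=Q*F;z=Q.as_matrix()[:,2]
        pu,PQ=gpose(LIP+ax(DYAW)@[-.008,0,.088],DYAW,lean);PQ=PQ*F
        dz=ax(DYAW)@[-.25,0,0]
        V=[(g-.1*z+[0,0,.1],Q,16),(g-.07*z,Q,6),(g,Q,6),(g+[0,0,.1],Q,5),(pu+dz,PQ,14),(pu,PQ,10)]
        try:s=sim(q0,W+V,sub=1)
        except Exception as e:continue
        res.append((max(x[1] for x in s[4:]),(rn,azL,rf,zf,lf,lean),[round(mg(x[0]),2) for x in s],s))
res.sort(key=lambda x:x[0])
for e,a,m,s in res[:8]:print(round(e,1),a,m,'right',s[7][0],'grasp',s[10][0],'push',s[-1][0])
E
time python3 s2.py
```

```text
90.5 (0.42, 85, 0.68, 0.47, 10, 30) [np.float64(0.13), np.float64(0.16), np.float64(0.23), np.float64(0.2), np.float64(0.0), np.float64(0.0), np.float64(0.12), np.float64(0.3), np.float64(0.29), np.float64(0.18), np.float64(0.0), np.float64(0.26), np.float64(0.0), np.float64(0.17)] right [ 0.7288  0.364  -0.0498  1.1157 -0.1141  1.5478 -0.7169] grasp [ 1.0435  0.3409 -0.1224  2.284  -1.03    0.5008  0.4662] push [ 0.9072  0.1535 -1.0425  2.3107  0.9036  0.3814 -2.6941]
91.0 (0.42, 60, 0.68, 0.47, 10, 30) [np.float64(0.13), np.float64(0.16), np.float64(0.21), np.float64(0.23), np.float64(0.0), np.float64(0.0), np.float64(0.13), np.float64(0.3), np.float64(0.28), np.float64(0.15), np.float64(0.0), np.float64(0.24), np.float64(0.0), np.float64(0.15)] right [ 0.6458  0.3608  0.0806  1.1228 -0.1643  1.5491 -0.682 ] grasp [ 0.9461  0.3372 -0.0077  2.2899 -1.03    0.5324  0.5117] push [ 0.9461  0.1648 -1.0867  2.3094  0.9261  0.3925 -2.7124]
91.1 (0.42, 85, 0.6, 0.47, 10, 30) [np.float64(0.13), np.float64(0.16), np.float64(0.23), np.float64(0.2), np.float64(0.0), np.float64(0.0), np.float64
[... 2043 characters left out ...]
4308  0.1997  0.3388  1.3481 -0.2066  1.5012 -0.6326] grasp [ 0.7485  0.3411  0.2304  2.3003 -1.03    0.604   0.5887] push [ 0.9497  0.1659 -1.0909  2.3093  0.9283  0.3936 -2.7142]
92.5 (0.48, 60, 0.6, 0.47, 10, 30) [np.float64(0.13), np.float64(0.27), np.float64(0.29), np.float64(0.22), np.float64(0.04), np.float64(0.05), np.float64(0.21), np.float64(0.35), np.float64(0.26), np.float64(0.05), np.float64(0.0), np.float64(0.19), np.float64(0.0), np.float64(0.15)] right [ 0.3506  0.2027  0.4422  1.3532 -0.229   1.504  -0.612 ] grasp [ 0.6908  0.3455  0.3016  2.303  -1.03    0.6273  0.6086] push [ 0.9439  0.1641 -1.0842  2.3095  0.9248  0.3918 -2.7113]
real	0m11.542s
user	0m12.087s
sys	0m0.048s
```

```bash
cat > s3.py <<'E'
from kin import *
import sys,pickle
from multiprocessing import Pool
q0=np.array(O[3][0]);F=R.from_euler('z',180,degrees=True)
def mg(q):return np.min(np.minimum(q-LO,HI-q))
def tail(lean,off=-.15):
    g,Q=gpose(PAN,PANYAW,lean,off);Q=Q*F;z=Q.as_matrix()[:,2]
    pu,PQ=gpose(LIP+ax(DYAW)@[-.008,0,.088],DYAW,lean,off);PQ=PQ*F
    pl,LQ=gpose(SC+[0,0,.06],25,lean,off);LQ=LQ*F
    dz=ax(DYAW)@[-.12,0,0]
    return [(g-.1*z+[0,0,.1],Q,16),(g-.07*z,Q,4),(g,Q,4),(g+[0,0,.11],Q,4),(pu+dz,PQ,14),(pu,PQ,6),(pu+dz,PQ,6),(pl,LQ,16)]
def one(seed):
    g=np.random.default_rng(seed);u=g.uniform
    rn,azL,zn=u(.4,.5),u(50,100),u(.4,.5);rf,zf,lf=u(.6,.72),u(.43,.5),u(0,25);ya=u(-90,-50);yr=u(-190,-140);azr=u(-65,-35)
    W=[(pol(-35,.45,.40),tool(0,10),4),(pol(0,rn,zn),tool(0,5),6),(pol(azL/2,rn,zn),tool(-30,5),6),(pol(azL,rn,zn),tool(-40,5),6),
     (pol(azL,rf,zf),tool(ya,lf),6),(pol(azL/2,rf,zf),tool((ya*2+yr)/3,lf),9),(pol(0,rf,zf),tool((ya+2*yr)/3,0),9),(pol(azr,rf,zf),tool(yr,-lf),11)]
    if g.random()<.5:
        W+=[(pol(azr,rn,zn),tool(yr,0),6),(pol(10,rn,zn),tool(yr,0),10),(pol(10,rf,zf),tool(yr,0),5),(pol(azr,rf,zf),tool(yr,0),10)]
    lean=float(g.choice([30,33,36]))
    try:s=sim(q0,W+tail(lean),sub=1)
    except Exception:return None
    n=len(W);return (max(x[1] for x in s[4:]),min(mg(x[0]) for x in s[n+1:]),lean,n,W,s)
if __name__=='__main__':
    with Pool() as P:r=[x for x in P.map(one,range(400)) if x]
    r.sort(key=lambda x:x[1]*300-x[0]*1.0,reverse=True)
    pickle.dump([(x[2],x[3],[(a,b.as_quat(),c) for a,b,c in x[4]],x[5]) for x in r[:6]],open('best.pkl','wb'))
    for e,m,l,n,W,s in r[:6]:print(round(e,1),round(m,3),l,n,[round(float(mg(x[0])),2) for x in s],'grasp',s[n+2][0],'push',s[n+5][0],'place',s[-1][0])
E
nproc; time timeout 400 env OMP_NUM_THREADS=1 python3 s3.py
```

```text
4
19.5 0.0 30.0 8 [0.13, 0.24, 0.3, 0.32, 0.16, 0.18, 0.25, 0.29, 0.27, 0.11, 0.0, 0.24, 0.01, 0.0, 0.0, 0.13] grasp [ 0.8378  0.3366  0.1272  2.2975 -1.03    0.5735  0.5608] push [ 1.1648  0.3082 -1.3955  2.3088  1.1352  0.549  -2.86  ] place [-0.1187 -0.1121 -0.48    2.4074  0.111   0.3189 -1.8406]
19.8 0.0 30.0 8 [0.13, 0.23, 0.29, 0.34, 0.13, 0.15, 0.17, 0.17, 0.27, 0.11, 0.0, 0.24, 0.01, 0.01, 0.0, 0.14] grasp [ 0.8345  0.3367  0.1312  2.2976 -1.03    0.5747  0.5621] push [ 1.2131  0.2634 -1.4348  2.3241  1.0637  0.5049 -2.849 ] place [-0.0349 -0.1115 -0.5542  2.4037  0.0769  0.3164 -1.8031]
32.3 0.0 30.0 8 [0.13, 0.25, 0.29, 0.34, 0.05, 0.0, 0.26, 0.45, 0.26, 0.06, 0.0, 0.22, 0.01, 0.0, 0.01, 0.15] grasp [ 0.6924  0.3449  0.3051  2.3045 -1.03    0.6299  0.6128] push [ 0.972   0.1271 -1.103   2.3647  1.2976  0.3664 -2.86  ] place [ 0.2076 -0.1151 -0.7656  2.3938 -0.0327  0.3115 -1.6819]
32.9 0.0 30.0 8 [0.13, 0.3, 0.26, 0.19, 0.15, 0.16, 0.21, 0.21, 0.26, 0.06, 0.0, 0.22, 0.01, 0.12, 0.0, 0.03] grasp [ 0.6848  0.3456  0.3145  2.3049 -1.03    0.6331  0.6153] push [ 1.2027  0.193  -1.3524  2.3095  0.8623  0.4322 -2.6085] place [ 0.9201 -0.2642 -1.2887  2.3769 -0.7305  0.3915 -0.9419]
33.4 0.0 30.0 12 [0.13, 0.27, 0.31, 0.33, 0.12, 0.12, 0.24, 0.3, 0.31, 0.34, 0.24, 0.25, 0.27, 0.11, 0.0, 0.24, 0.01, 0.16, 0.01, 0.16] grasp [ 0.816   0.3373  0.1536  2.2986 -1.03    0.5815  0.569 ] push [ 1.0774  0.1968 -1.2954  2.3273  0.9324  0.4588 -2.7036] place [ 0.4774 -0.1333 -0.991   2.385  -0.1964  0.3125 -1.5027]
34.9 0.0 30.0 8 [0.13, 0.29, 0.26, 0.19, 0.15, 0.15, 0.22, 0.26, 0.26, 0.05, 0.0, 0.21, 0.01, 0.15, 0.0, 0.1] grasp [ 0.6631  0.3478  0.3417  2.3058 -1.03    0.6423  0.6226] push [-0.3784  0.0269  0.2919  2.3798  0.6024  0.2792 -2.4414] place [-0.8583 -0.1517  0.186   2.4433  0.4124  0.3623 -2.1524]
real	0m45.621s
user	2m58.846s
sys	0m0.097s
```

The lean-30 grasp at the pan's present place is right at the joint limits. A simpler plan is to take the grip with a nearly upright tool, set the pan down turned in line with the arm, re-lean the tool on the grip there, then continue. I'll simulate that.

```bash
cat > s4.py <<'E'
from kin import *
import itertools
o=arm.observe();q0=o['q']
for n,p in(('green',(382,322)),('pink',(330,312)),('block',(438,189))):print(n,onz('top',p,.02)[0])
def mg(q):return round(float(np.min(np.minimum(q-LO,HI-q))),2)
res=[]
def wps(l0,l1,C,yw,off,pyaw):
    g,Q=gpose(PAN,PANYAW,l0,off);C=np.array(C)
    s0,S0=gpose(C,yw,l0,off);s1,S1=gpose(C,yw,l1,off)
    pu,PQ=gpose(LIP+ax(DYAW)@[-.008,0,.088],DYAW,l1,off);dz=ax(DYAW)@[-.13,0,0]
    pl,LQ=gpose(SC,pyaw,l1,off)
    up=np.array([0,0,1])
    return [(g+.13*up+ax(PANYAW)@[.03,0,0],Q,8),(g,Q,6),(g+.05*up,Q,3),(s0+.05*up,S0,10),(s0,S0,3),(s1,S1,6),(s1+.088*up,S1,4),(pu+dz,PQ,6),(pu,PQ,6),(pu+dz,PQ,6),(pl+.1*up,LQ,14),(pl,LQ,5)]
if __name__=='__main__':
  for l0,l1,C,yw,off,py in itertools.product((0,8),(32,36),((.53,-.22,0),(.55,-.24,0),(.57,-.22,0)),(-14,-24),(-.148,-.155),(9.5,30)):
    s=sim(q0,wps(l0,l1,C,yw,off,py),sub=1);res.append((max(x[1] for x in s),min(mg(x[0]) for x in s[1:]),(l0,l1,C,yw,off,py),[mg(x[0]) for x in s],[round(float(x[1])) for x in s],s))
  res.sort(key=lambda x:-x[1]*100+x[0])
  for x in res[:8]:print(round(x[0],1),*x[1:5],x[5][8][0])
E
python3 s4.py
```

```text
green [ 0.3414 -0.1653  0.02  ]
pink [ 0.3722 -0.023   0.02  ]
block [ 0.7099 -0.3386  0.02  ]
70.1 0.0 (8, 32, (0.53, -0.22, 0), -24, -0.155, 9.5) [0.0, 0.0, 0.0, 0.22, 0.18, 0.0, 0.0, 0.0, 0.11, 0.0, 0.12, 0.05] [0, 0, 0, 0, 0, 57, 26, 70, 0, 70, 0, 0] [-0.6967 -0.0023  0.6017  2.4301  0.7797  0.25    0.5228]
70.1 0.0 (8, 32, (0.53, -0.22, 0), -24, -0.155, 30) [0.0, 0.0, 0.0, 0.22, 0.18, 0.0, 0.0, 0.0, 0.11, 0.0, 0.0, 0.0] [0, 0, 0, 0, 0, 57, 26, 70, 0, 70, 10, 14] [-0.6967 -0.0023  0.6017  2.4301  0.7797  0.25    0.5228]
79.5 0.0 (8, 32, (0.57, -0.22, 0), -24, -0.155, 9.5) [0.0, 0.0, 0.0, 0.3, 0.26, 0.0, 0.05, 0.0, 0.13, 0.0, 0.15, 0.07] [0, 0, 0, 0, 0, 79, 5, 62, 0, 62, 0, 0] [-0.1669  0.0244  0.0573  2.4035  0.7867  0.2557  0.5023]
79.5 0.0 (8, 32, (0.57, -0.22, 0), -24, -0.155, 30) [0.0, 0.0, 0.0, 0.3, 0.26, 0.0, 0.05, 0.0, 0.13, 0.0, 0.03, 0.0] [0, 0, 0, 0, 0, 79, 5, 62, 0, 62, 0, 13] [-0.1669  0.0244  0.0573  2.4035  0.7867  0.2557  0.5023]
87.2 0.0 (0, 32, (0.53, -0.22, 0), -24, -0.155, 9.5) [0.18, 0.0, 0.05, 0.26, 0.27, 0.0, 0.01, 0.0, 0.15, 0.0, 0.13, 0.1] [0, 0, 0, 0, 0, 87, 0, 46, 0, 45, 0, 0] [ 0.3835  0.0576 -0.5005  2.3735  0.856   0.2775  0.445 ]
87.2 0.0 (0, 32, (0.53, -0.22, 0), -24, -0.155, 30) [0.18, 0.0, 0.05, 0.26, 0.27, 0.0, 0.01, 0.0, 0.15, 0.0, 0.07, 0.0] [0, 0, 0, 0, 0, 87, 0, 46, 0, 45, 0, 28] [ 0.3835  0.0576 -0.5005  2.3735  0.856   0.2775  0.445 ]
90.2 0.0 (0, 32, (0.53, -0.22, 0), -14, -0.155, 30) [0.18, 0.0, 0.05, 0.32, 0.28, 0.0, 0.06, 0.0, 0.0, 0.0, 0.0, 0.0] [0, 0, 0, 0, 0, 90, 0, 25, 57, 20, 0, 74] [ 1.6479 -0.2587 -1.47    2.4377 -0.7896  0.2202  2.1516]
92.3 0.0 (8, 32, (0.55, -0.24, 0), -24, -0.155, 9.5) [0.0, 0.0, 0.0, 0.28, 0.23, 0.0, 0.03, 0.0, 0.13, 0.0, 0.15, 0.08] [0, 0, 0, 0, 0, 92, 0, 58, 0, 58, 0, 0] [-0.0333  0.0313 -0.0787  2.3961  0.7976  0.2592  0.4919]
```

```bash
cat > s5.py <<'E'
from kin import *
from multiprocessing import Pool
def best(a):
    nm,lean,flip,base,yaw,off=a
    t,Q=gpose(np.array(base),yaw,lean,off);Q=Q*R.from_euler('z',flip,degrees=True);rng=np.random.default_rng(0);b=None
    for n in range(10):
        q,e,an=ik(t,Q,rng.uniform(LO,HI),w=.01,m=.03)
        if e<2 and an<1:
            m=np.min(np.minimum(q-LO,HI-q))
            if b is None or m>b[0]:b=(round(float(m),2),np.round(q,2))
    return a,b
if __name__=='__main__':
    J=[]
    for lean in(26,30,34):
      for dx in(-.10,-.06,-.008):
        b=LIP+ax(DYAW)@[dx,0,.088]
        for off in(-.148,):J.append(('pre%g'%dx,lean,0,b,DYAW,off))
    for lean in(26,30,34):
      for C,yw in(((.57,-.22,0),-24),((.57,-.22,0),0),((.57,-.22,0),-50),((.60,-.24,0),-24),((.56,-.2,0.05),-24)):J.append((str(C)+str(yw),lean,0,C,yw,-.148))
    with Pool() as P:
        for a,b in P.map(best,J):print(a[0],a[1],b)
E
OMP_NUM_THREADS=1 python3 s5.py
```

```text
pre-0.1 26 (0.06, array([-0.21, -0.12,  0.03,  2.48,  0.48,  0.4 ,  0.74]))
pre-0.06 26 (0.14, array([-0.01, -0.03, -0.11,  2.4 ,  0.43,  0.37,  0.84]))
pre-0.008 26 (0.25, array([ 0.26,  0.08, -0.35,  2.29,  0.46,  0.38,  0.86]))
pre-0.1 30 (0.03, array([ 0.12, -0.12, -0.3 ,  2.51,  0.6 ,  0.31,  0.61]))
pre-0.06 30 (0.09, array([-0.08, -0.05, -0.07,  2.45,  0.66,  0.31,  0.59]))
pre-0.008 30 (0.17, array([ 0.22,  0.06, -0.32,  2.34,  0.67,  0.3 ,  0.64]))
pre-0.1 34 None
pre-0.06 34 (0.03, array([-0.11, -0.06, -0.07,  2.51,  1.02,  0.27,  0.21]))
pre-0.008 34 (0.11, array([ 0.17,  0.05, -0.29,  2.4 ,  1.02,  0.24,  0.27]))
(0.57, -0.22, 0)-24 26 (0.13, array([ 1.27,  0.52, -1.31,  2.41,  1.49,  0.63, -0.03]))
(0.57, -0.22, 0)0 26 (0.03, array([ 1.66,  0.74, -1.44,  2.34,  1.3 ,  0.56,  0.9 ]))
(0.57, -0.22, 0)-50 26 (0.24, array([ 0.33,  0.33, -0.54,  2.3 ,  1.13,  0.63, -0.45]))
(0.6, -0.24, 0)-24 26 (0.2, array([ 1.21,  0.52, -1.2 ,  2.34,  1.46,  0.59,  0.05]))
(0.56, -0.2, 0.05)-24 26 (0.1, array([ 0.4 ,  0.06, -0.3 ,  2.44,  0.64,  0.26,  0.66]))
(0.57, -0.22, 0)-24 30 (0.07, array([ 1.24,  0.5 , -1.27,  2.47,  1.68,  0.61, -0.23]))
(0.57, -0.22, 0)0 30 (0.03, array([ 1.7 ,  0.75, -1.44,  2.38,  1.44,  0.5 ,  0.8 ]))
(0.57, -0.22, 0)-50 30 (0.2, array([ 0.26,  0.34, -0.52,  2.34,  1.27,  0.66, -0.62]))
(0.6, -0.24, 0)-24 30 (0.14, array([ 1.2 ,  0.51, -1.19,  2.4 ,  1.66,  0.58, -0.15]))
(0.56, -0.2, 0.05)-24 30 (0.05, array([ 0.33,  0.05, -0.25,  2.49,  1.06,  0.21,  0.23]))
(0.57, -0.22, 0)-24 34 (0.03, array([ 1.31,  0.67, -1.44,  2.51,  1.81,  0.84, -0.31]))
(0.57, -0.22, 0)0 34 (0.03, array([ 1.74,  0.78, -1.44,  2.42,  1.63,  0.46,  0.65]))
(0.57, -0.22, 0)-50 34 (0.16, array([ 0.18,  0.35, -0.49,  2.38,  1.38,  0.71, -0.78]))
(0.6, -0.24, 0)-24 34 (0.09, array([ 1.12,  0.47, -1.09,  2.45,  1.89,  0.56, -0.41]))
(0.56, -0.2, 0.05)-24 34 (0.03, array([ 1.04,  0.13, -1.  ,  2.51,  1.61,  0.3 , -0.3 ]))
```

```bash
cat > s6.py <<'E'
from kin import *
import itertools
from multiprocessing import Pool
def mg(q):return round(float(np.min(np.minimum(q-LO,HI-q))),2)
UP=np.array([0,0,1])
def gp(base,yaw,lean,off):
    Q=tool(yaw,lean);z=Q.as_matrix()[:,2];return np.asarray(base)+ax(yaw)@[-off,0,.099+(off-.146)*.577]+.019*z,Q
def wps(l0,l1,C,yw,off,pyaw):
    g,Q=gp(PAN,PANYAW,l0,.146)
    s0,S0=gp(C,yw,l0,.146);s1,S1=gp(C,yw,l1,off)
    D=lambda x,z=.088:LIP+ax(DYAW)@[x,0,z]
    pu,PQ=gp(D(-.015),DYAW,l1,off);pr,_=gp(D(-.10),DYAW,l1,off)
    pl,LQ=gp(SC,pyaw,l1,off)
    return [(g+.13*UP+ax(PANYAW)@[.03,0,0],Q,8),(g,Q,6),(g+.05*UP,Q,3),(s0+.05*UP,S0,10),(s0,S0,3),(s1-.03*S1.as_matrix()[:,2],S1,6),(s1,S1,2),(s1+.088*UP,S1,4),(pr,PQ,6),(pu,PQ,6),(pr,PQ,6),(pl+.1*UP,LQ,14),(pl,LQ,5)]
def one(a):
    s=sim(q0,wps(*a),sub=1);return (max(x[1] for x in s[:]),min(mg(x[0]) for x in s[1:]),a,[mg(x[0]) for x in s],[round(float(x[1])) for x in s],s[9][0])
q0=np.array([-0.5649,-0.2926,1.4383,2.3634,-0.2641,0.5593,2.8575])
if __name__=='__main__':
  J=list(itertools.product((0,),(27,30),((.54,-.32,0),(.56,-.33,0),(.56,-.29,0)),(-25,-35,-45),(.150,.156),(-10,9.5,30)))
  with Pool() as P:res=P.map(one,J)
  res.sort(key=lambda x:-x[1]*100+x[0])
  for x in res[:6]:print(round(x[0],1),*x[1:])
E
OMP_NUM_THREADS=1 python3 s6.py
```

```text
152.8 0.0 (0, 27, (0.54, -0.32, 0), -25, 0.15, -10) [0.0, 0.0, 0.0, 0.0, 0.0, 0.0, 0.0, 0.17, 0.09, 0.24, 0.09, 0.1, 0.29] [93, 153, 110, 104, 135, 107, 92, 0, 0, 0, 0, 0, 0] [ 0.5697  0.0834 -0.6714  2.2999  0.561   0.3778  0.7622]
152.8 0.0 (0, 27, (0.54, -0.32, 0), -25, 0.15, 9.5) [0.0, 0.0, 0.0, 0.0, 0.0, 0.0, 0.0, 0.17, 0.09, 0.24, 0.09, 0.14, 0.17] [93, 153, 110, 104, 135, 107, 92, 0, 0, 0, 0, 0, 0] [ 0.5697  0.0834 -0.6714  2.2999  0.561   0.3778  0.7622]
152.8 0.0 (0, 27, (0.54, -0.32, 0), -25, 0.15, 30) [0.0, 0.0, 0.0, 0.0, 0.0, 0.0, 0.0, 0.17, 0.09, 0.24, 0.09, 0.13, 0.07] [93, 153, 110, 104, 135, 107, 92, 0, 0, 0, 0, 0, 0] [ 0.5697  0.0834 -0.6714  2.2999  0.561   0.3778  0.7622]
152.8 0.0 (0, 27, (0.54, -0.32, 0), -25, 0.156, -10) [0.0, 0.0, 0.0, 0.0, 0.0, 0.0, 0.0, 0.14, 0.04, 0.19, 0.04, 0.33, 0.29] [93, 153, 110, 104, 135, 89, 67, 0, 0, 0, 0, 0, 0] [-0.2917  0.0091  0.2026  2.3531  0.422   0.3592  0.8791]
152.8 0.0 (0, 27, (0.54, -0.32, 0), -25, 0.156, 9.5) [0.0, 0.0, 0.0, 0.0, 0.0, 0.0, 0.0, 0.14, 0.04, 0.19, 0.04, 0.16, 0.13] [93, 153, 110, 104, 135, 89, 67, 0, 0, 0, 0, 0, 0] [-0.2917  0.0091  0.2026  2.3531  0.422   0.3592  0.8791]
152.8 0.0 (0, 27, (0.54, -0.32, 0), -25, 0.156, 30) [0.0, 0.0, 0.0, 0.0, 0.0, 0.0, 0.0, 0.14, 0.04, 0.19, 0.04, 0.07, 0.05] [93, 153, 110, 104, 135, 89, 67, 0, 0, 0, 0, 0, 0] [-0.2917  0.0091  0.2026  2.3531  0.422   0.3592  0.8791]
```

```bash
cat > s7.py <<'E'
from s6 import *
import pickle
def head(seed):
    g=np.random.default_rng(seed);u=g.uniform
    azL,rn,zn,rf,zf=u(-10,60),u(.42,.52),u(.40,.48),u(.55,.7),u(.42,.5);l0=float(g.choice([-10,0,8]))
    W=[(pol(-35,.47,.38),tool(0,8),5),(pol(azL,rn,zn),tool(u(-30,0),8),5+int(abs(azL+35)*.16)),(pol(azL,rf,zf),tool(u(-40,0),u(0,15)),5),(pol(-40,rf,zf),tool(u(-30,10),u(-5,10)),5+int(abs(azL+35)*.2))]
    return W,l0
def run(seed):
    W,l0=head(seed);g=np.random.default_rng(seed+10**6)
    C=[(.54,-.32,0),(.56,-.33,0),(.56,-.30,0)][g.integers(3)];yw=float(g.choice([-25,-35]));a=(l0,27.5,C,yw,.151,float(g.choice([-10,0,9.5])))
    s=sim(q0,W+wps(*a),sub=1);return (max(x[1] for x in s),min(mg(x[0]) for x in s[4:]),sum(w[2] for w in W),seed,a,[mg(x[0]) for x in s],[round(float(x[1])) for x in s])
if __name__=='__main__':
  with Pool() as P:res=P.map(run,range(300))
  res=[x for x in res if x[0]<2];print(len(res))
  res.sort(key=lambda x:-x[1]*200+x[2])
  for x in res[:5]:print(*x)
  W,_=head(res[0][3])
  for p,r,n in W:print(p,r.as_euler('ZYX',degrees=True),n)
E
OMP_NUM_THREADS=1 python3 s7.py
```

```text
0Traceback (most recent call last):
  File "s7.py", line 17, in <module>
    W,_=head(res[0][3])
             ~~~^^^
IndexError: list index out of range
```

```bash
sed -i 's/  res=\[x for x in res if x\[0\]<2\];print(len(res))/  pass/; s/res.sort(key=.*/res.sort(key=lambda x:-x[1]*200+sum(max(0,e-1) for e in x[6][1:]))/; s/^  W,_=.*//; s/^  for p,r,n in W.*//' s7.py; OMP_NUM_THREADS=1 python3 s7.py
```

```text
32.73004236224852 0.0 51 176 (0.0, 27.5, (0.56, -0.3, 0), -35.0, 0.151, 9.5) [0.2, 0.23, 0.05, 0.11, 0.52, 0.48, 0.52, 0.52, 0.48, 0.03, 0.0, 0.18, 0.05, 0.19, 0.05, 0.17, 0.13] [0, 0, 0, 0, 0, 0, 0, 0, 0, 1, 33, 0, 0, 0, 0, 0, 0]
34.44752565788244 0.0 50 220 (0.0, 27.5, (0.56, -0.3, 0), -35.0, 0.151, -10.0) [0.2, 0.25, 0.27, 0.18, 0.51, 0.47, 0.52, 0.52, 0.48, 0.02, 0.0, 0.18, 0.04, 0.19, 0.04, 0.34, 0.3] [0, 0, 0, 0, 0, 0, 0, 0, 0, 1, 34, 0, 0, 0, 0, 0, 0]
34.34926072994204 0.0 49 236 (0.0, 27.5, (0.56, -0.3, 0), -35.0, 0.151, 0.0) [0.2, 0.26, 0.18, 0.18, 0.51, 0.47, 0.52, 0.52, 0.48, 0.02, 0.0, 0.18, 0.04, 0.19, 0.04, 0.25, 0.2] [0, 0, 0, 0, 0, 0, 0, 0, 0, 1, 34, 0, 0, 0, 0, 0, 0]
35.21779146004957 0.0 45 219 (-10.0, 27.5, (0.56, -0.3, 0), -35.0, 0.151, 9.5) [0.2, 0.27, 0.22, 0.25, 0.59, 0.56, 0.6, 0.65, 0.61, 0.02, 0.0, 0.18, 0.04, 0.19, 0.04, 0.17, 0.13] [0, 0, 0, 0, 0, 0, 0, 0, 0, 2, 35, 0, 0, 0, 0, 0, 0]
37.4055660797429 0.0 50 9 (8.0, 27.5, (0.56, -0.3, 0), -35.0, 0.151, 9.5) [0.2, 0.25, 0.1, 0.19, 0.4, 0.29, 0.31, 0.41, 0.37, 0.01, 0.0, 0.17, 0.04, 0.18, 0.04, 0.17, 0.12] [0, 0, 0, 0, 0, 0, 0, 0, 0, 0, 37, 0, 0, 0, 0, 0, 0]
```

Only the low re-lean on the bench fails; everything else is feasible. So I'll do the re-lean on the scale platform, which is higher and farther out, then slide the pan straight right under the hood.

```bash
cat > s8.py <<'E'
from s7 import *
def wps2(l0,l1,yw,off,py,off0=.146):
    g,Q=gp(PAN,PANYAW,l0,off0);D=lambda x,z=.088:LIP+ax(DYAW)@[x,0,z]
    s0,S0=gp(SC,yw,l0,off0);s1,S1=gp(SC,yw,l1,off);pu,PQ=gp(D(-.015),DYAW,l1,off);pr,_=gp(D(-.10),DYAW,l1,off);pl,LQ=gp(SC,py,l1,off)
    v0,V0=gp(pol(-20,.62,.37),(PANYAW+yw)/2,l0,off0)
    return [(g+.12*UP,Q,8),(g,Q,6),(g+.15*UP,Q,4),(v0,V0,9),(s0+.3*UP,S0,12),(s0,S0,8),(s1-.04*S1.as_matrix()[:,2],S1,6),(s1,S1,2),(s1+.03*UP,S1,2),(pr,PQ,9),(pu,PQ,5),(pr,PQ,5),(pl+.03*UP,LQ,9),(pl,LQ,2)]
def run2(seed):
    W,l0=head(seed);g=np.random.default_rng(seed+10**6)
    a=(l0,27.5,float(g.choice([-15,-5,9.5])),.151,float(g.choice([-10,0,9.5])))
    s=sim(q0,W+wps2(*a),sub=1);return (max(x[1] for x in s),min(mg(x[0]) for x in s[4:]),sum(w[2] for w in W),seed,a,[mg(x[0]) for x in s],[round(float(x[1])) for x in s])
if __name__=='__main__':
  with Pool() as P:res=P.map(run2,range(300))
  res.sort(key=lambda x:-x[1]*200+sum(max(0,e-1) for e in x[6][1:]))
  for x in res[:6]:print(*x)
  W,_=head(res[0][3])
  for p,r,n in W:print(p,r.as_euler('ZYX',degrees=True),n)
E
OMP_NUM_THREADS=1 python3 s8.py
```

```text
0.027678769121017927 0.07 50 9 (8.0, 27.5, 9.5, 0.151, 0.0) [0.2, 0.25, 0.1, 0.19, 0.34, 0.29, 0.35, 0.31, 0.23, 0.39, 0.17, 0.15, 0.19, 0.07, 0.22, 0.07, 0.26, 0.22] [0, 0, 0, 0, 0, 0, 0, 0, 0, 0, 0, 0, 0, 0, 0, 0, 0, 0]
0.027678769121017927 0.07 52 274 (8.0, 27.5, -15.0, 0.151, 0.0) [0.2, 0.31, 0.08, 0.2, 0.4, 0.42, 0.39, 0.28, 0.21, 0.41, 0.39, 0.37, 0.4, 0.07, 0.22, 0.07, 0.26, 0.23] [0, 0, 0, 0, 0, 0, 0, 0, 0, 0, 0, 0, 0, 0, 0, 0, 0, 0]
0.027678769121017927 0.06 51 31 (8.0, 27.5, -15.0, 0.151, 9.5) [0.2, 0.26, 0.08, 0.27, 0.32, 0.23, 0.33, 0.26, 0.36, 0.5, 0.38, 0.36, 0.39, 0.06, 0.21, 0.06, 0.18, 0.14] [0, 0, 0, 0, 0, 0, 0, 0, 0, 0, 0, 0, 0, 0, 0, 0, 0, 0]
0.027678769121017927 0.06 51 46 (8.0, 27.5, -5.0, 0.151, 9.5) [0.2, 0.23, 0.12, 0.27, 0.31, 0.22, 0.32, 0.28, 0.3, 0.44, 0.28, 0.26, 0.29, 0.06, 0.2, 0.06, 0.18, 0.14] [0, 0, 0, 0, 0, 0, 0, 0, 0, 0, 0, 0, 0, 0, 0, 0, 0, 0]
0.027678769121017927 0.06 53 82 (8.0, 27.5, -15.0, 0.151, 9.5) [0.2, 0.33, 0.05, 0.23, 0.34, 0.28, 0.35, 0.27, 0.38, 0.51, 0.39, 0.36, 0.39, 0.06, 0.21, 0.06, 0.19, 0.15] [0, 0, 0, 0, 0, 0, 0, 0, 0, 0, 0, 0, 0, 0, 0, 0, 0, 0]
0.027678769121017927 0.06 43 92 (8.0, 27.5, 9.5, 0.151, 0.0) [0.2, 0.22, 0.33, 0.26, 0.31, 0.21, 0.32, 0.3, 0.23, 0.38, 0.16, 0.15, 0.18, 0.06, 0.21, 0.06, 0.25, 0.22] [0, 0, 0, 0, 0, 0, 0, 0, 0, 0, 0, 0, 0, 0, 0, 0, 0, 0]
[ 0.385  -0.2696  0.38  ] [180.   8. 180.] 5
[0.2829 0.3483 0.4483] [ 175.8118    8.     -180.    ] 18
[0.4203 0.5175 0.4773] [ 176.7295    0.3988 -180.    ] 5
[ 0.5107 -0.4285  0.4773] [167.4899   2.2742 180.    ] 22
```

```bash
python3 - <<'E'
from s8 import *
W,l0=head(92)
for p,r,n in W:print(p,r.as_euler('ZYX',degrees=True),n)
o=arm.observe();W=[(p,r,n) for p,r,n in W]
qs=[q0];
p,r=now();rows,p2,r2=plan(p,r,W);
# joint speed check with the rounded rows
q=o['q'];a,b=fk(q);mx=np.zeros(7)
for w,d in rows:
    t=a+b.apply(np.array(d)/1000);u=b*R.from_rotvec(w,degrees=True);s=sim(q,[(t,u,1)],sub=1)[0][0];mx=np.maximum(mx,abs(s-q)*10);q=s;a,b=fk(q)
print(mx/np.array([2.39,2.39,3.01,3.01,3.14,3.14,3.14]),q);show(rows,60.0);print(len(rows))
E
```

```text
[ 0.385  -0.2696  0.38  ] [180.   8. 180.] 5
[0.3624 0.227  0.428 ] [ 151.0502    8.     -180.    ] 15
[0.5085 0.3185 0.423 ] [140.1094   9.5522 180.    ] 5
[ 0.4597 -0.3857  0.423 ] [151.6884  -2.7234 180.    ] 18
[1.1329 0.4013 1.1388 0.4236 0.3068 0.4809 0.6923] [ 0.4577  0.3038  0.2198  1.2968 -0.0557  1.589   1.7447]
[[[0.3,4.2,1.9],[-30,2,-29],60],[[0.3,4.2,1.9],[-28,2,-31],60],[[0.4,4.3,1.9],[-26,3,-34],60],[[0.3,4.2,1.9],[-23,4,-35],60],[[0.3,4.2,1.9],[-20,4,-37],60],[[0.3,0,1.9],[1,33,-3],60],[[0.2,0,1.9],[2,33,-4],60],[[0.3,0,1.9],[3,33,-4],60],[[0.3,0,2],[5,33,-3],60],[[0.2,0,1.9],[5,33,-4],60],[[0.3,0,1.9],[7,32,-4],60],[[0.3,0,1.9],[7,32,-5],60],[[0.3,0,1.9],[9,32,-4],60],[[0.2,0,1.9],[9,31,-5],60],[[0.3,0,1.9],[11,32,-5],60],[[0.3,0,1.9],[12,30,-4],60],[[0.2,0,2],[13,31,-5],60],[[0.3,0,1.9],[14,30,-6],60],[[0.3,0,1.9],[14,29,-5],60],[[0.2,0,1.9],[16,29,-5],60],[[0.3,-0.3,2.2],[-16,30,3],60],[[0.4,-0.3,2.1],[-16,31,3],60],[[0.3,-0.3,2.2],[-14,31,3],60],[[0.4,-0.3,2.1],[-12,32,3],60],[[0.3,-0.3,2.2],[-12,32,3],60],[[-0,0.7,-0.6],[-23,-32,4],60],[[-0.1,0.7,-0.7],[-22,-32,3],60],[[-0,0.6,-0.6],[-22,-32,4],60],[[-0.1,0.7,-0.7],[-22,-32,3],60],[[0,0.7,-0.6],[-21,-33,2],60],[[-0,0.7,-0.7],[-21,-33,3],60],[[-0.1,0.6,-0.6],[-21,-33,2],60],[[-0,0.7,-0.6],[-20,-34,2],60],[[-0,0.7,-0.7],[-20,-34,1],60],[[-0.1,0.7,-0.6],[-20,-33,2],60],[[-0,0.7,-0.7],[-19,-35,1],60],[[-0.1,0.6,-0.6],[-19,-34,1],60],[[0,0.7,-0.7],[-19,-35,0],60],[[-0,0.7,-0.6],[-18,-34,1],60],[[-0.1,0.7,-0.6],[-18,-35,-0],60],[[-0,0.7,-0.7],[-17,-35,-0],60],[[-0,0.6,-0.6],[-17,-36,-1],60],[[-0.1,0.7,-0.7],[-17,-35,-0],60]]
43
```

Call:
play_rows:
  series:
    - [[0.2,2.1,1],[-15,1,-14],60]
    - [[0.2,2.1,1],[-15,1,-15],60]
    - [[0.1,2.1,0.9],[-14,1,-15],60]
    - [[0.1,2.1,0.9],[-14,1,-16],60]
    - [[0.2,2.1,1],[-13,1,-17],60]
    - [[0.2,2.1,1],[-13,2,-17],60]
    - [[0.2,2.1,0.9],[-12,2,-17],60]
    - [[0.1,2.1,0.9],[-11,2,-18],60]
    - [[0.2,2.1,1],[-10,2,-18],60]
    - [[0.2,2.1,1],[-10,2,-19],60]

```text
clock: 5.05
eef_pos: [0.3886, -0.271, 0.3801]
tool_rot: [0.005, 3.001, -0.002]
ft_force: [0.5, -0.6, -0.0]
finger_gap: 0.0597
finger_force: 0.0
```

```bash
cat > s9.py <<'E'
from s8 import *
VL=np.array([2.39,2.39,3.01,3.01,3.14,3.14,3.14])
def go(W,grip,dec=0,p=None,r=None,q=None,quiet=False):
    if p is None:p,r=now();q=arm.observe()['q']
    rows,p2,r2=plan(p,r,W,dec)
    a,b=fk(q);off=p-a;mx=np.zeros(7)
    for w,d in rows:
        t=a+b.apply(np.array(d)/1000);u=b*R.from_rotvec(w,degrees=True);s=sim(q,[(t,u,1)],sub=1)[0][0];mx=np.maximum(mx,abs(s-q)*10);q=s;a,b=fk(q)
    print('speed',mx/VL,'q',q,'marg',mg(q),'err mm',np.linalg.norm(a-p2)*1e3);
    if not quiet:show(rows,grip);print(len(rows))
    return q,p2,r2
E
python3 - <<'E'
from s9 import *
print(arm.observe()['q'],now()[0])
W,l0=head(92)
q,p,r=go([(W[1][0],W[1][1],15),(W[2][0],W[2][1],5)],60.0)
q,p,r=go([(W[3][0],W[3][1],19)],60.0,0,p,r,q)
s=sim(q,wps2(8,27.5,-10,.151,5),sub=1);print([mg(x[0]) for x in s],[round(float(x[1])) for x in s])
E
```

```text
[-0.1778 -0.089   0.6978  1.8141 -0.0118  1.2732  2.0918] [ 0.3886 -0.271   0.3801]
speed [0.1182 0.2925 0.2597 0.2684 0.1387 0.0666 0.4631] q [-0.5196  0.2636 -0.2916  1.3633  0.2417  1.5139  0.0609] marg 0.34 err mm 0.10083134095872288
[[[0.3,0,1.9],[1,33,-3],60],[[0.2,0,1.9],[3,33,-4],60],[[0.3,0,1.9],[3,33,-4],60],[[0.3,0,1.9],[5,33,-4],60],[[0.2,0,1.9],[6,33,-4],60],[[0.3,0,1.9],[7,32,-4],60],[[0.2,0,1.9],[8,32,-4],60],[[0.3,0,1.9],[9,32,-5],60],[[0.3,0,1.9],[10,32,-5],60],[[0.2,0,1.9],[11,31,-4],60],[[0.3,0,1.9],[12,31,-5],60],[[0.3,0,1.9],[13,30,-5],60],[[0.2,0,1.9],[14,30,-6],60],[[0.3,0,1.9],[15,29,-5],60],[[0.3,0,1.9],[16,29,-5],60],[[0.3,-0.3,2.2],[-16,30,3],60],[[0.4,-0.3,2.1],[-16,31,3],60],[[0.3,-0.3,2.2],[-14,31,3],60],[[0.3,-0.3,2.1],[-12,32,3],60],[[0.3,-0.3,2.2],[-12,32,3],60]]
20
speed [0.2398 0.2038 0.1357 0.1981 0.0887 0.0755 0.3187] q [ 0.413   0.3079  0.2836  1.3029 -0.0751  1.5882  1.7631] marg 0.26 err mm 0.11183453897755055
[[[-0,0.6,-0.6],[-21,-30,4],60],[[-0.1,0.7,-0.6],[-22,-30,3],60],[[-0,0.6,-0.6],[-21,-31,3],60],[[-0,0.7,-0.6],[-20,-31,3],60],[[-0.1,0.6,-0.6],[-21,-31,3],60],[[-0,0.7,-0.7],[-20,-31,2],60],[[-0,0.6,-0.6],[-19,-31,2],60],[[-0.1,0.7,-0.6],[-20,-32,2],60],[[-0,0.6,-0.6],[-19,-32,1],60],[[-0,0.6,-0.6],[-19,-32,2],60],[[-0.1,0.7,-0.6],[-18,-32,1],60],[[-0,0.6,-0.6],[-18,-32,1],60],[[-0,0.7,-0.6],[-18,-33,1],60],[[-0.1,0.6,-0.6],[-17,-33,0],60],[[-0,0.7,-0.6],[-18,-33,0],60],[[-0,0.6,-0.7],[-16,-33,1],60],[[-0.1,0.7,-0.6],[-17,-33,-1],60],[[-0,0.6,-0.6],[-16,-33,0],60],[[-0,0.6,-0.6],[-15,-34,-0],60]]
19
[0.3, 0.18, 0.31, 0.27, 0.32, 0.47, 0.32, 0.3, 0.33, 0.05, 0.2, 0.05, 0.21, 0.17] [0, 0, 0, 0, 0, 0, 0, 0, 0, 0, 0, 0, 0, 0]
```

```bash
python3 - <<'E'
from s9 import *
q=arm.observe()['q']
for l0 in(-10,0,8,15):
  for yw in (-10,0):
    s=sim(q,wps2(l0,27.5,yw,.151,5),sub=1);print(l0,yw,[mg(x[0]) for x in s],[round(float(x[1])) for x in s])
E
```

```text
-10 -10 [0.39, 0.3, 0.4, 0.14, 0.2, 0.58, 0.27, 0.25, 0.28, 0.0, 0.15, 0.0, 0.15, 0.12] [0, 0, 0, 0, 0, 0, 0, 0, 0, 1, 0, 1, 0, 0]
-10 0 [0.39, 0.3, 0.4, 0.15, 0.19, 0.56, 0.18, 0.16, 0.2, 0.01, 0.15, 0.01, 0.16, 0.12] [0, 0, 0, 0, 0, 0, 0, 0, 0, 0, 0, 0, 0, 0]
0 -10 [0.27, 0.1, 0.3, 0.3, 0.32, 0.5, 0.29, 0.26, 0.29, 0.02, 0.16, 0.02, 0.16, 0.13] [0, 0, 0, 0, 0, 0, 0, 0, 0, 0, 0, 0, 0, 0]
0 0 [0.27, 0.1, 0.3, 0.3, 0.3, 0.46, 0.19, 0.17, 0.21, 0.02, 0.16, 0.02, 0.17, 0.13] [0, 0, 0, 0, 0, 0, 0, 0, 0, 0, 0, 0, 0, 0]
8 -10 [0.14, 0.0, 0.22, 0.23, 0.29, 0.45, 0.3, 0.28, 0.31, 0.03, 0.18, 0.03, 0.18, 0.15] [0, 0, 0, 0, 0, 0, 0, 0, 0, 0, 0, 0, 0, 0]
8 0 [0.14, 0.0, 0.22, 0.25, 0.25, 0.39, 0.21, 0.19, 0.22, 0.03, 0.18, 0.03, 0.18, 0.15] [0, 0, 0, 0, 0, 0, 0, 0, 0, 0, 0, 0, 0, 0]
15 -10 [0.0, 0.0, 0.13, 0.19, 0.27, 0.41, 0.33, 0.3, 0.34, 0.05, 0.2, 0.05, 0.21, 0.17] [0, 0, 0, 0, 0, 0, 0, 0, 0, 0, 0, 0, 0, 0]
15 0 [0.0, 0.0, 0.13, 0.21, 0.2, 0.34, 0.23, 0.21, 0.25, 0.05, 0.2, 0.05, 0.21, 0.17] [0, 0, 0, 0, 0, 0, 0, 0, 0, 0, 0, 0, 0, 0]
```

The direct route works from here with a near-upright grasp (lean 2°).

```bash
python3 - <<'E'
from s9 import *
w=wps2(2,27.5,-10,.151,5)
q,p,r=go([(w[0][0],w[0][1],8),(w[1][0],w[1][1],7)],60.0)
print(p)
E
```

```text
speed [0.1316 0.1964 0.0797 0.104  0.1089 0.1255 0.2238] q [ 0.1033  0.4141  0.67    2.1219 -0.4363  0.714   2.8185] marg 0.04 err mm 0.09521419279126557
[[[-0.1,0.8,-1.3],[6,-6,22],60],[[-0.1,0.7,-1.4],[6,-6,22],60],[[-0.2,0.8,-1.3],[5,-6,22],60],[[-0.1,0.7,-1.3],[5,-5,22],60],[[-0.1,0.8,-1.4],[6,-6,22],60],[[-0.1,0.7,-1.3],[5,-6,22],60],[[-0.2,0.8,-1.3],[5,-5,23],60],[[-0.1,0.7,-1.4],[4,-6,22],60],[[0,0,0],[1,0,17],60],[[0,0,0],[0,0,17],60],[[0,0,0],[1,0,17],60],[[0,0,0],[1,0,18],60],[[0,0,0],[0,0,17],60],[[0,0,0],[1,0,17],60],[[0,0,0],[1,0,17],60]]
15
[ 0.3663 -0.3194  0.0799]
```

Call:
play_rows:
  series:
    - [[-0.1,0.8,-1.3],[6,-6,22],60]
    - [[-0.1,0.7,-1.4],[6,-6,22],60]
    - [[-0.2,0.8,-1.3],[5,-6,22],60]
    - [[-0.1,0.7,-1.3],[5,-5,22],60]
    - [[-0.1,0.8,-1.4],[6,-6,22],60]
    - [[-0.1,0.7,-1.3],[5,-6,22],60]
    - [[-0.2,0.8,-1.3],[5,-5,23],60]
    - [[-0.1,0.7,-1.4],[4,-6,22],60]
    - [[0,0,0],[1,0,17],60]
    - [[0,0,0],[0,0,17],60]
    - [[0,0,0],[1,0,17],60]
    - [[0,0,0],[1,0,18],60]
    - [[0,0,0],[0,0,17],60]
    - [[0,0,0],[1,0,17],60]
    - [[0,0,0],[1,0,17],60]
  squeeze: 50

```text
clock: 6.55
eef_pos: [0.3666, -0.3192, 0.0782]
tool_rot: [-0.287, 3.092, 0.006]
ft_force: [0.7, 0.2, 0.5]
finger_gap: 0.0598
finger_force: 0.0
```

Call:
play_rows:
  series:
    - [[0,0,0],[0,0,0],10]
    - [[0,0,0],[0,0,0],10]
    - [[0,0,0],[0,0,0],10]
    - [[0,0,0],[0,0,0],10]
    - [[0,0,0],[0,0,0],10]
    - [[0,0,0],[0,0,0],10]
    - [[0,0,0],[0,0,-10],10]
    - [[0,0,0],[0,0,-10],10]
  squeeze: 50

```text
clock: 7.35
eef_pos: [0.3664, -0.3192, 0.1002]
tool_rot: [-0.288, 3.092, 0.006]
ft_force: [0.0, -0.2, -1.1]
finger_gap: 0.0218
finger_force: 50.0
```

```bash
python3 - <<'E'
from s9 import *
o=arm.observe();print(o['clock'],o['finger_gap'],o['finger_force'],o['ft_force'],o['q'])
w=wps2(2,27.5,-10,.151,5)
for v in w[2:6]:print(v[0])
q,p,r=go([(w[2][0],w[2][1],5),(w[3][0],w[3][1],10)],10.0)
q,p,r=go([(w[4][0],w[4][1],14)],10.0,0,p,r,q)
s=sim(q,w[5:],sub=1);print([mg(x[0]) for x in s],[round(float(x[1])) for x in s])
E
```

```text
7.35 0.021761042784754724 49.9859082698822 [ 0.025  -0.2216 -1.0863] [ 0.0953  0.3734  0.6729  2.1064 -0.3835  0.7528  2.7711]
[ 0.3665 -0.319   0.23  ]
[ 0.4373 -0.2127  0.45  ]
[0.3881 0.2837 0.438 ]
[0.3881 0.2837 0.138 ]
speed [0.1674 0.1814 0.1073 0.1647 0.1496 0.1843 0.2508] q [-0.2921  0.0073  0.6716  1.5836 -0.0174  1.52    1.955 ] marg 0.3 err mm 0.13564585548035774
[[[0,0,0],[-1,0,-26],10],[[0,0,0.1],[-1,0,-26],10],[[0,0.1,-0],[-1,0,-26],10],[[0,-0,0],[-1,0,-26],10],[[0,-0,0],[-1,0,-26],10],[[0,-0,1],[-10,9,-22],10],[[0.1,-0,1.1],[-9,10,-21],10],[[0,-0,1],[-9,9,-22],10],[[0.1,-0,1],[-10,10,-22],10],[[-0,-0,1],[-9,9,-21],10],[[0,-0,1.1],[-8,10,-22],10],[[0.1,-0,1],[-9,11,-22],10],[[0,-0,1],[-8,10,-21],10],[[0,-0,1.1],[-9,10,-22],10],[[0.1,-0,1],[-8,11,-22],10]]
15
speed [0.2018 0.172  0.1919 0.1147 0.0875 0.0119 0.3608] q [-0.7611  0.0319  0.0083  1.5833  0.0272  1.5049  0.6424] marg 0.32 err mm 0.11615757277460287
[[[0,-0,0.7],[3,35,1],10],[[0,-0,0.8],[4,36,1],10],[[0.1,-0,0.7],[5,35,0],10],[[-0,-0,0.7],[4,35,1],10],[[0,-0,0.8],[6,36,1],10],[[0,-0,0.7],[5,35,0],10],[[0.1,-0,0.7],[6,35,1],10],[[-0,-0,0.7],[7,35,1],10],[[0,-0,0.8],[7,35,0],10],[[0,-0,0.7],[8,35,1],10],[[0.1,-0,0.7],[7,34,1],10],[[-0,-0,0.8],[9,35,0],10],[[0,-0,0.7],[9,35,1],10],[[0,-0,0.7],[9,34,0],10]]
14
[0.49, 0.29, 0.27, 0.3, 0.02, 0.16, 0.02, 0.17, 0.13] [0, 0, 0, 0, 0, 0, 0, 0, 0]
```

Gripped, with a gap of 21.8 mm at 50 N. I'll lift the pan and check its tilt.

Call:
play_rows:
  series:
    - [[0,0,0],[-1,0,-26],10]
    - [[0,0,0.1],[-1,0,-26],10]
    - [[0,0.1,0],[-1,0,-26],10]
    - [[0,0,0],[-1,0,-26],10]
    - [[0,0,0],[-1,0,-26],10]
    - [[0,0,1],[-10,9,-22],10]
    - [[0.1,0,1.1],[-9,10,-21],10]
    - [[0,0,1],[-9,9,-22],10]
    - [[0.1,0,1],[-10,10,-22],10]
    - [[0,0,1],[-9,9,-21],10]
    - [[0,0,1.1],[-8,10,-22],10]
    - [[0.1,0,1],[-9,11,-22],10]
    - [[0,0,1],[-8,10,-21],10]
    - [[0,0,1.1],[-9,10,-22],10]
    - [[0.1,0,1],[-8,11,-22],10]

```text
clock: 8.85
eef_pos: [0.437, -0.2123, 0.4513]
tool_rot: [-0.003, 3.106, -0.001]
ft_force: [-0.8, 0.5, -1.9]
finger_gap: 0.0217
finger_force: 50.0
```

```bash
python3 - <<'E'
from s9 import *
import cv2
a=arm.snapshot('scene');cv2.imwrite('pics/s2.png',a[:,:,::-1])
C,yw=pol(-20,.62,.37),(PANYAW-10)/2
print('pred rim corners',proj('scene',[C+ax(yw)@[sx*.1,sy*.06,.09] for sx in(-1,1) for sy in(-1,1)]).round())
E
```

```text
pred rim corners [[372. 226.]
 [332. 202.]
 [428. 191.]
 [389. 171.]]
```

View pics/s2.png

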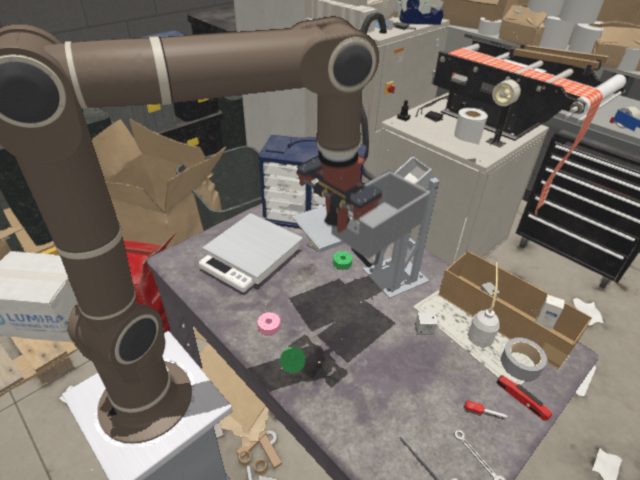

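The pan is level in the grip, with rim corners at about (372,227) and (429,191) as predicted. Next, over to the scale and down.

Call:
play_rows:
  series:
    - [[0,0,0.7],[3,35,1],10]
    - [[0,0,0.8],[4,36,1],10]
    - [[0.1,0,0.7],[5,35,0],10]
    - [[0,0,0.7],[4,35,1],10]
    - [[0,0,0.8],[6,36,1],10]
    - [[0,0,0.7],[5,35,0],10]
    - [[0.1,0,0.7],[6,35,1],10]
    - [[0,0,0.7],[7,35,1],10]
    - [[0,0,0.8],[7,35,0],10]
    - [[0,0,0.7],[8,35,1],10]
    - [[0.1,0,0.7],[7,34,1],10]
    - [[0,0,0.8],[9,35,0],10]
    - [[0,0,0.7],[9,35,1],10]
    - [[0,0,0.7],[9,34,0],10]

```text
clock: 10.3
eef_pos: [0.3874, 0.2843, 0.4375]
tool_rot: [0.272, 3.094, -0.005]
ft_force: [0.8, 0.7, -1.3]
finger_gap: 0.0219
finger_force: 50.0
```

```bash
python3 - <<'E'
from s9 import *
w=wps2(2,27.5,-10,.151,5)
q,p,r=go([(w[5][0]+.02*UP,w[5][1],7),(w[5][0]+.002*UP,w[5][1],3)],10.0)
E
```

```text
speed [0.0108 0.2082 0.0081 0.2692 0.0092 0.3039 0.0124] q [-0.7509  0.2514 -0.0032  2.0492  0.0386  0.8207  0.6156] marg 0.49 err mm 0.07414487391042165
[[[0,0,-0],[1,-0,40],10],[[0,0,-0],[2,-0,40],10],[[0,0,-0],[1,-0,40],10],[[0,0,-0],[1,-0,40],10],[[0,0.1,-0],[2,-0,40],10],[[0,-0,-0],[1,-0,39],10],[[0,-0,-0],[1,-0,40],10],[[0,-0,-0],[0,-0,6],10],[[0,-0,-0],[1,-0,6],10],[[0,-0,-0],[-0,-0,6],10]]
10
```

Call:
play_rows:
  series:
    - [[0,0,0],[1,0,40],10]
    - [[0,0,0],[2,0,40],10]
    - [[0,0,0],[1,0,40],10]
    - [[0,0,0],[1,0,40],10]
    - [[0,0.1,0],[2,0,40],10]
    - [[0,0,0],[1,0,39],10]
    - [[0,0,0],[1,0,40],10]
    - [[0,0,0],[0,0,6],10]
    - [[0,0,0],[1,0,6],10]
    - [[0,0,0],[0,0,6],10]
    - [[0,0,0],[0,0,0],10]

```text
clock: 11.4
eef_pos: [0.3889, 0.2843, 0.1412]
tool_rot: [0.27, 3.095, -0.002]
ft_force: [-0.3, -0.5, -2.2]
finger_gap: 0.0218
finger_force: 50.0
```

Call:
play_rows:
  series:
    - [[0,0,0],[0,0,1],10]
    - [[0,0,0],[0,0,1],10]
    - [[0,0,0],[0,0,0],50]
    - [[0,0,0],[0,0,0],50]
    - [[0,0,0],[0,0,0],50]
    - [[0,0,0],[0,0,0],50]

```text
clock: 12.0
eef_pos: [0.3886, 0.2839, 0.1385]
tool_rot: [0.27, 3.096, -0.003]
ft_force: [1.3, -0.5, 0.6]
finger_gap: 0.0488
finger_force: 0.0
```

```bash
python3 - <<'E'
from s9 import *
import cv2
w=wps2(2,28,-10,.151,5)
o=arm.observe();print(o['ft_force'],o['finger_gap'],now()[0],w[5][0])
b=arm.snapshot('top');cv2.imwrite('pics/t2.png',cv2.resize(b[180:360,130:330],None,fx=3,fy=3,interpolation=cv2.INTER_CUBIC)[:,:,::-1])
yw=-10
print('pred rim',(proj('top',[SC+ax(yw)@[sx*.1,sy*.06,.09] for sx in(-1,1) for sy in(-1,1)])-[130,180])*3)
q,p,r=go([(w[6][0],w[6][1],8),(w[7][0],w[7][1],4)],50.0)
s=sim(q,w[8:],sub=1);print([mg(x[0]) for x in s],[round(float(x[1])) for x in s])
E
```

```text
[ 1.2938 -0.4859  0.6368] 0.048753743891833144 [0.3886 0.2839 0.1385] [0.3881 0.2837 0.138 ]
pred rim [[316.0763 346.9369]
 [175.1405 325.4958]
 [355.5951 114.0048]
 [217.1106  93.179 ]]
speed [0.2122 0.1239 0.0376 0.0999 0.2944 0.0952 0.3784] q [-1.0958  0.1769  0.0276  2.2759  0.7782  0.6762 -0.2884] marg 0.26 err mm 0.06590428029375503
[[[0,-3.3,0],[2,-0,-5],50],[[0,-3.2,0],[1,-0,-5],50],[[0,-3.3,0],[2,-0,-5],50],[[0,-3.2,0],[0,-0,-6],50],[[0,-3.3,0],[1,-0,-5],50],[[0,-3.2,0],[0,-0,-6],50],[[0,-3.3,0],[0,-0,-5],50],[[0,-3.2,0],[0,-0,-5],50],[[0,-0,0],[0,-0,10],50],[[0,-0,0],[0,-0,10],50],[[0,-0,0],[0,-0,10],50],[[0,-0,0],[0,-0,10],50]]
12
[0.3, 0.01, 0.16, 0.01, 0.16, 0.13] [0, 0, 0, 0, 0, 0]
```

View pics/t2.png

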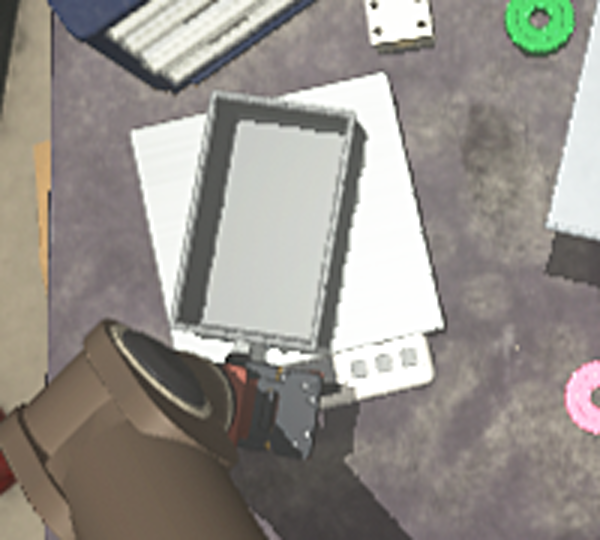

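The pan stands on the platform within 1–2 px of the prediction: rim corners at (213,93), (355,118), (316,350) and (175,330) in the crop. Now I'll re-lean on the grip and pinch.

Call:
play_rows:
  series:
    - [[0,-3.3,0],[2,0,-5],50]
    - [[0,-3.2,0],[1,0,-5],50]
    - [[0,-3.3,0],[2,0,-5],50]
    - [[0,-3.2,0],[0,0,-6],50]
    - [[0,-3.3,0],[1,0,-5],50]
    - [[0,-3.2,0],[0,0,-6],50]
    - [[0,-3.3,0],[0,0,-5],50]
    - [[0,-3.2,0],[0,0,-5],50]
    - [[0,0,0],[0,0,10],50]
    - [[0,0,0],[0,0,10],50]
    - [[0,0,0],[0,0,10],50]
    - [[0,0,0],[0,0,10],50]
    - [[0,0,0],[0,0,0],10]
    - [[0,0,0],[0,0,0],10]
    - [[0,0,0],[0,0,0],10]
    - [[0,0,0],[0,0,0],10]
    - [[0,0,0],[0,0,0],10]
  squeeze: 60

```text
clock: 13.75
eef_pos: [0.3915, 0.2835, 0.1431]
tool_rot: [0.231, 2.645, -0.056]
ft_force: [-0.3, 0.1, -0.7]
finger_gap: 0.0216
finger_force: 60.0
```

```bash
python3 - <<'E'
from s9 import *
p,r=now();o=arm.observe();print(o['finger_gap'],o['finger_force'],o['ft_force'],o['q'])
# actual grasp transform: pan pose in tool frame, pan at SC yaw -10
Rp=R.from_euler('z',-10,degrees=True);Rtp=r.inv()*Rp;ptp=r.inv().apply(SC-p)
np.savez('grasp.npz',R=Rtp.as_matrix(),p=ptp);print(Rtp.as_euler('ZYX',degrees=True),ptp)
def T(pos,yaw):
    Q=R.from_euler('z',yaw,degrees=True)*Rtp.inv();return np.asarray(pos)-Q.apply(ptp),Q
D=lambda x,z=.088:LIP+ax(DYAW)@[x,0,z]
A=T(SC+[0,0,.04],-10);
for dx in(-.1,-.092):
    B=T(D(dx),DYAW);C=T(D(-.015),DYAW);print(A,B[0],C[0])
    q,p2,r2=go([(A[0],A[1],4),(B[0],B[1],14)],10.0,quiet=dx!=-.1)
    q,p3,r3=go([(C[0],C[1],8)],10.0,0,p2,r2,q)
E
```

```text
0.021558733000926714 60.00016987323761 [-0.295   0.0531 -0.6903] [-1.0958  0.1765  0.0278  2.2762  0.7783  0.6758 -0.2883]
[-179.9482  -27.9597  179.918 ] [-0.0855 -0.0006  0.1417]
(array([0.3915, 0.2835, 0.1831]), Rotation.from_matrix(array([[-0.8699,  0.1729,  0.4619],
                            [ 0.1531,  0.9849, -0.0802],
                            [-0.4689,  0.001 , -0.8833]]))) [ 0.413  -0.0373  0.1731] [ 0.4956 -0.0573  0.1731]
speed [0.1201 0.1256 0.2055 0.1172 0.0747 0.0808 0.2628] q [-0.7402 -0.2054  0.4796  2.525   0.7535  0.468   0.4596] marg 0.01 err mm 0.327658988446438
[[[0,0,0],[-5,0,-9],10],[[0,0,0],[-4,0,-9],10],[[0,0,-0],[-5,0,-8],10],[[0,0,-0],[-5,0,-9],10],[[0.1,-0,0.2],[-4,-22,3],10],[[0.1,-0,0.3],[-5,-23,3],10],[[0.2,-0,0.2],[-5,-22,4],10],[[0.1,-0,0.2],[-4,-22,3],10],[[0.1,-0,0.2],[-5,-22,3],10],[[0.1,-0,0.3],[-5,-22,4],10],[[0.1,-0,0.2],[-5,-23,3],10],[[0.2,-0,0.2],[-5,-22,3],10],[[0.1,-0,0.2],[-6,-22,4],10],[[0.1,-0,0.3],[-5,-22,4],10],[[0.1,-0,0.2],[-5,-22,3],10],[[0.1,-0,0.2],[-6,-22,4],10],[[0.2,-0,0.3],[-5,-22,4],10],[[0.1,-0,0.2],[-6,-22,3],10]]
18
sp
[... 438 characters left out ...]
,  0.4619],
                            [ 0.1531,  0.9849, -0.0802],
                            [-0.4689,  0.001 , -0.8833]]))) [ 0.4207 -0.0391  0.1731] [ 0.4956 -0.0573  0.1731]
speed [0.1204 0.1195 0.2085 0.1154 0.0747 0.0848 0.266 ] q [-0.7311 -0.1837  0.4911  2.5122  0.7391  0.4495  0.4867] marg 0.03 err mm 0.32728713561152434
speed [0.0249 0.1034 0.0887 0.0619 0.1822 0.0631 0.2075] q [-0.7608 -0.0032  0.6883  2.3817  0.4648  0.3266  0.8526] marg 0.16 err mm 0.32220842230850166
[[[-0,-0,-0],[-8,-0,5],10],[[-0,-0,-0],[-9,-0,4],10],[[-0,-0,-0],[-8,-0,5],10],[[-0,-0,-0],[-9,-0,4],10],[[-0,-0,-0],[-8,-0,5],10],[[-0,-0,-0],[-9,-0,4],10],[[-0,-0,-0],[-8,-0,5],10],[[-0,-0,-0],[-9,-0,4],10]]
8
```

Call:
play_rows:
  series:
    - [[0,0,0],[-5,0,-9],10]
    - [[0,0,0],[-4,0,-9],10]
    - [[0,0,0],[-5,0,-8],10]
    - [[0,0,0],[-5,0,-9],10]
    - [[0.1,0,0.2],[-4,-22,3],10]
    - [[0.1,0,0.3],[-5,-23,3],10]
    - [[0.2,0,0.2],[-5,-22,4],10]
    - [[0.1,0,0.2],[-4,-22,3],10]
    - [[0.1,0,0.2],[-5,-22,3],10]
    - [[0.1,0,0.3],[-5,-22,4],10]
    - [[0.1,0,0.2],[-5,-23,3],10]
    - [[0.2,0,0.2],[-5,-22,3],10]
    - [[0.1,0,0.2],[-6,-22,4],10]
    - [[0.1,0,0.3],[-5,-22,4],10]
    - [[0.1,0,0.2],[-5,-22,3],10]
    - [[0.1,0,0.2],[-6,-22,4],10]
    - [[0.2,0,0.3],[-5,-22,4],10]
    - [[0.1,0,0.2],[-6,-22,3],10]
    - [[0,0,0],[0,0,0],10]

```text
clock: 15.65
eef_pos: [0.4124, -0.0401, 0.1735]
tool_rot: [0.32, 2.637, -0.078]
ft_force: [-0.6, 0.5, -1.7]
finger_gap: 0.0218
finger_force: 60.0
```

```bash
cat > s10.py <<'E'
from s9 import *
g=np.load('grasp.npz');Rtp=R.from_matrix(g['R']);ptp=g['p']
def T(pos,yaw):
    Q=R.from_euler('z',yaw,degrees=True)*Rtp.inv();return np.asarray(pos)-Q.apply(ptp),Q
def panpose():
    p,r=now();return p+r.apply(ptp),(r*Rtp).as_euler('ZYX',degrees=True)
def disp(x):return ax(DYAW).T@(x-LIP)
D=lambda x,z=.088:LIP+ax(DYAW)@[x,0,z]
E
python3 - <<'E'
from s10 import *
import cv2
P,e=panpose();print('pan disp',disp(P),e,arm.observe()['q'],arm.observe()['ft_force'])
a=arm.snapshot('scene');b=arm.snapshot('top')
c=np.hstack([cv2.resize(a[120:330,260:440],None,fx=2.2,fy=2.2),cv2.resize(b[75:285,280:440],None,fx=2.2,fy=2.2)])
cv2.imwrite('pics/pre.png',c[:,:,::-1])
print('pred rim scene',(proj('scene',[P+ax(e[0])@[sx*.1,sy*.06,.09] for sx in(-1,1) for sy in(-1,1)])-[260,120])*2.2)
E
```

```text
pan disp [-0.1    -0.0036  0.0884] [-13.8793   0.0242  -0.0045] [-0.7098 -0.2024  0.4589  2.5247  0.742   0.4631  0.4728] [-0.6295  0.4903 -1.6712]
pred rim scene [[ 97.5543 370.0686]
 [ 53.8232 310.6472]
 [235.0461 316.7113]
 [185.7066 263.8274]]
```

View pics/pre.png

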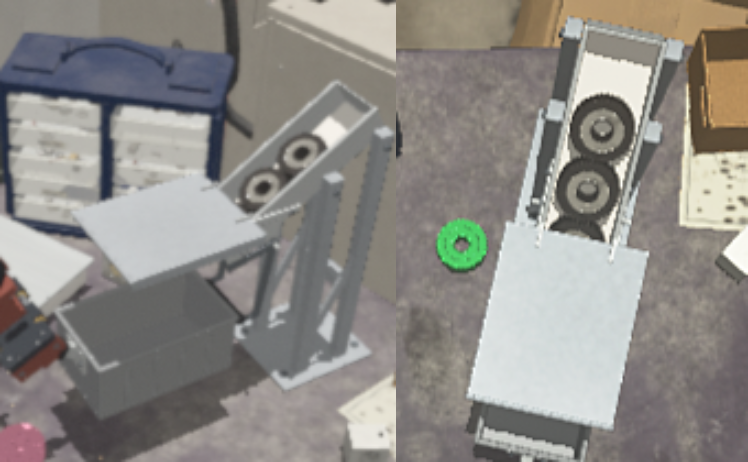

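The pan is under the hood in front of the bar, level, and in line with the lane. The scene crop shows rim corners at (105,367) and (238,320), close to the prediction. Now the push.

```bash
python3 - <<'E'
from s10 import *
B=T(D(-.085),DYAW);C=T(D(-.013),DYAW)
q,p,r=go([(B[0],B[1],2),(C[0],C[1],8)],10.0)
E
```

```text
speed [0.0196 0.0975 0.0847 0.0539 0.15   0.0576 0.1734] q [-0.7392  0.001   0.6696  2.3793  0.457   0.3239  0.8614] marg 0.16 err mm 0.2941838555053168
[[[-0,0,-0.1],[-6,0,4],10],[[-0,0,-0],[-7,0,4],10],[[-0,0,-0],[-8,0,4],10],[[-0,0,-0],[-8,0,4],10],[[-0,0,-0],[-8,0,5],10],[[-0,0,-0],[-8,0,4],10],[[-0,0,-0],[-8,0,4],10],[[-0,0,-0],[-8,0,4],10],[[-0,0,-0],[-8,0,4],10],[[-0,0,-0],[-7,0,4],10]]
10
```

Call:
play_rows:
  series:
    - [[0,0,0],[-6,1,4],10]
    - [[0,0,0],[-7,1,4],10]
    - [[0,0,0],[-8,0,4],10]
    - [[0,0,0],[-8,0,4],10]
    - [[0,0,0],[-8,0,5],10]
    - [[0,0,0],[-8,0,4],10]
    - [[0,0,0],[-8,0,4],10]
    - [[0,0,0],[-8,0,4],10]
    - [[0,0,0],[-8,0,4],10]
    - [[0,0,0],[-7,0,4],10]
    - [[0,0,0],[0,0,0],10]
    - [[0,0,0],[0,0,0],10]
    - [[0,0,0],[0,0,0],10]
    - [[0,0,0],[0,0,0],10]
    - [[0,0,0],[0,0,0],10]

```text
clock: 17.25
eef_pos: [0.4967, -0.056, 0.1725]
tool_rot: [0.315, 2.638, -0.078]
ft_force: [-1.8, 0.2, -4.8]
finger_gap: 0.0213
finger_force: 60.0
```

```bash
python3 - <<'E'
from s10 import *
import cv2
P,e=panpose();print('pan disp',disp(P),e,arm.observe()['ft_force'])
a=arm.snapshot('scene');b=arm.snapshot('top')
c=np.hstack([cv2.resize(a[120:330,260:440],None,fx=2.2,fy=2.2),cv2.resize(b[75:285,280:440],None,fx=2.2,fy=2.2)])
cv2.imwrite('pics/push.png',c[:,:,::-1])
E
```

```text
pan disp [-0.0142  0.0013  0.0873] [-13.6429   0.0504  -0.0322] [-1.7644  0.1683 -4.7728]
```

View pics/push.png

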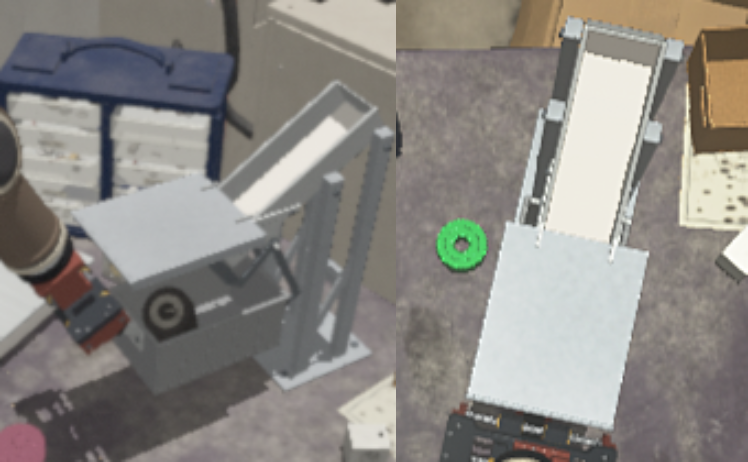

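The lane is empty and the load rose by about 3 N. One ring shows high, near the pan's -y wall at (167,310), so I'll let things settle and look again.

Call:
play_rows:
  series:
    - [[0,0,0],[0,0,0],10]
    - [[0,0,0],[0,0,0],10]
    - [[0,0,0],[0,0,0],10]
    - [[0,0,0],[0,0,0],10]
    - [[0,0,0],[0,0,0],10]
    - [[0,0,0],[0,0,0],10]
    - [[0,0,0],[0,0,0],10]
    - [[0,0,0],[0,0,0],10]

```text
clock: 18.15
eef_pos: [0.4972, -0.056, 0.1727]
tool_rot: [0.315, 2.637, -0.078]
ft_force: [-1.3, -0.2, -4.5]
finger_gap: 0.0219
finger_force: 60.0
```

```bash
python3 - <<'E'
from s10 import *
import cv2
P,e=panpose();print('pan disp',disp(P),e,arm.observe()['ft_force'])
a=arm.snapshot('scene')
cv2.imwrite('pics/push2.png',cv2.resize(a[215:325,285:415],None,fx=5,fy=5,interpolation=cv2.INTER_CUBIC)[:,:,::-1])
print((proj('scene',[P+ax(e[0])@[sx*.1,sy*.06,.09] for sx in(-1,1) for sy in(-1,1)])-[285,215])*5)
E
```

```text
pan disp [-0.0137  0.0014  0.0876] [-13.6403   0.0149  -0.0307] [-1.2635 -0.2235 -4.4841]
[[231.8862 307.143 ]
 [126.3554 179.7759]
 [526.6544 191.9593]
 [410.1626  78.3071]]
```

View pics/push2.png

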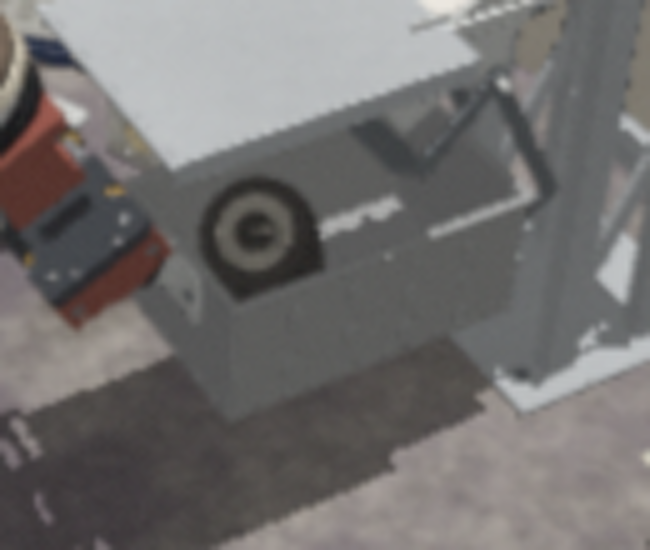

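Now I can see the ring's lower edge cut off by the pan's near wall. It lies inside, in the -x/-y corner, and hasn't moved. Load stays at -4.5 N. I'll draw back smoothly.

```bash
python3 - <<'E'
from s10 import *
B=T(D(-.1,.09),DYAW);E=T(SC+[0,0,.035],5);F=T(SC+[0,0,.001],5)
q,p,r=go([(B[0],B[1],12)],10.0)
q,p,r=go([(E[0],E[1],18)],10.0,0,p,r,q)
q,p,r=go([(F[0],F[1],6)],10.0,0,p,r,q)
E
```

```text
speed [0.028  0.0821 0.0661 0.0482 0.1337 0.0512 0.1498] q [-0.7271 -0.2089  0.4651  2.5216  0.742   0.4744  0.4705] marg 0.02 err mm 0.19292092561219193
[[[-0,-0,-0],[6,-0,-4],10],[[-0,-0,-0],[7,-0,-3],10],[[-0,-0,-0],[6,-0,-4],10],[[-0,-0,-0],[6,-1,-3],10],[[-0,-0,-0],[6,0,-4],10],[[-0,-0,-0],[7,0,-3],10],[[-0,-0,-0],[6,0,-4],10],[[-0,-0,-0],[6,-0,-3],10],[[-0,-0,-0],[6,-0,-4],10],[[-0,-0,-0],[7,-0,-3],10],[[-0,-0,-0],[6,-0,-4],10],[[-0,-0,-0],[6,-1,-4],10]]
12
speed [0.076  0.073  0.1124 0.0555 0.0114 0.0357 0.1024] q [-1.0152 -0.0052  0.0576  2.3687  0.725   0.5694  0.1228] marg 0.17 err mm 0.19507793214701646
[[[-0.5,0,-0.9],[4,15,-2],10],[[-0.5,0,-0.9],[4,15,-3],10],[[-0.5,0,-0.9],[4,15,-2],10],[[-0.4,0,-1],[4,16,-2],10],[[-0.5,0,-0.9],[3,15,-2],10],[[-0.5,0,-0.9],[3,15,-2],10],[[-0.5,0,-0.9],[3,16,-1],10],[[-0.5,0,-0.9],[3,16,-2],10],[[-0.5,0,-0.9],[2,15,-1],10],[[-0.5,0,-0.9],[2,16,-2],10],[[-0.5,0,-1],[2,15,-1],10],[[-0.4,0,-0.9],[2,16,-1],10],[[-0.5,0,-0.9],[1,16,-1],10],[[-0.5,0,-0.9],[1,16,-0],10],[[-0.5,0,-0.9],[1,15,-1],10],[[-0.5,0,-0.9],[0,16,-0],10],[[-0.5,0,-0.9],[1,16,-1],10],[[-0.5,0,-1],[-0,16,0],10]]
18
speed [0.0078 0.0514 0.0069 0.0253 0.0802 0.0443 0.0939] q [-1.0185  0.0649  0.0633  2.4089  0.852   0.4881 -0.0254] marg 0.13 err mm 0.19482251784096713
[[[0,0,0],[3,-0,5],10],[[0,0,0],[2,-0,5],10],[[0,0,0],[3,-0,5],10],[[0,0,0],[3,-0,5],10],[[0,0,0],[2,-0,5],10],[[0,0,0],[3,-0,5],10]]
6
```

Call:
play_rows:
  series:
    - [[0,0,0],[3,0,-2],10]
    - [[0,0,0],[6,0,-4],10]
    - [[0,0,0],[6,0,-3],10]
    - [[0,0,0],[6,0,-4],10]
    - [[0,0,0],[6,0,-4],10]
    - [[0,0,0],[7,0,-3],10]
    - [[0,0,0],[6,0,-4],10]
    - [[0,0,0],[6,0,-3],10]
    - [[0,0,0],[6,0,-4],10]
    - [[0,0,0],[7,0,-3],10]
    - [[0,0,0],[6,0,-4],10]
    - [[0,0,0],[6,0,-4],10]
    - [[0,0,0],[3,0,-2],10]
    - [[0,0,0],[0,0,0],10]
    - [[0,0,0],[0,0,0],10]

```text
clock: 19.7
eef_pos: [0.4139, -0.0357, 0.1771]
tool_rot: [0.314, 2.637, -0.077]
ft_force: [0.4, 0.3, -4.1]
finger_gap: 0.0216
finger_force: 60.0
```

```bash
python3 - <<'E'
from s10 import *
P,e=panpose();o=arm.observe();print('pan disp',disp(P),e,o['ft_force'],o['finger_gap'])
E=T(SC+[0,0,.035],5)
q,p,r=go([(E[0],E[1],18)],10.0)
E
```

```text
pan disp [-0.0994  0.0016  0.092 ] [-13.6295  -0.012   -0.0093] [ 0.4186  0.3084 -4.0804] 0.021619119743209674
speed [0.0721 0.0749 0.1171 0.0582 0.0101 0.0348 0.1016] q [-1.0007 -0.0033  0.0432  2.3668  0.7259  0.5708  0.1205] marg 0.17 err mm 0.2964382008742238
[[[-0.5,0,-0.9],[4,15,-2],10],[[-0.5,0,-0.9],[5,15,-3],10],[[-0.5,0,-0.9],[3,15,-2],10],[[-0.4,0,-1],[4,15,-2],10],[[-0.5,0,-0.9],[4,15,-2],10],[[-0.5,0,-0.9],[3,16,-1],10],[[-0.5,0,-0.9],[3,15,-2],10],[[-0.5,0,-0.9],[2,16,-1],10],[[-0.5,0,-0.9],[3,15,-2],10],[[-0.5,0,-0.9],[2,16,-1],10],[[-0.4,0,-1],[2,15,-1],10],[[-0.5,0,-0.9],[2,16,-1],10],[[-0.5,0,-0.9],[1,15,-1],10],[[-0.5,0,-0.9],[1,16,-1],10],[[-0.5,0,-0.9],[1,16,-0],10],[[-0.5,0,-0.9],[1,16,-0],10],[[-0.5,0,-0.9],[0,15,-1],10],[[-0.4,0,-0.9],[0,16,0],10]]
18
```

The load is up 2.4 N, which matches three 80 g rings. On to the scale.

Call:
play_rows:
  series:
    - [[-0.2,0,-0.5],[2,7,-1],10]
    - [[-0.5,0,-0.9],[4,15,-2],10]
    - [[-0.5,0,-0.9],[5,15,-3],10]
    - [[-0.5,0,-0.9],[3,15,-2],10]
    - [[-0.4,0,-1],[4,15,-2],10]
    - [[-0.5,0,-0.9],[4,15,-2],10]
    - [[-0.5,0,-0.9],[3,16,-1],10]
    - [[-0.5,0,-0.9],[3,15,-2],10]
    - [[-0.5,0,-0.9],[2,16,-1],10]
    - [[-0.5,0,-0.9],[3,15,-2],10]
    - [[-0.5,0,-0.9],[2,16,-1],10]
    - [[-0.4,0,-1],[2,15,-1],10]
    - [[-0.5,0,-0.9],[2,16,-1],10]
    - [[-0.5,0,-0.9],[1,15,-1],10]
    - [[-0.5,0,-0.9],[1,16,-1],10]
    - [[-0.5,0,-0.9],[1,16,0],10]
    - [[-0.5,0,-0.9],[1,16,0],10]
    - [[-0.5,0,-0.9],[0,15,-1],10]
    - [[-0.2,0,-0.5],[0,9,0],10]
    - [[0,0,0],[0,0,0],10]

```text
clock: 21.7
eef_pos: [0.3873, 0.2481, 0.1779]
tool_rot: [-0.12, 2.651, 0.03]
ft_force: [-1.0, 0.3, -3.8]
finger_gap: 0.0216
finger_force: 60.0
```

```bash
python3 - <<'E'
from s10 import *
P,e=panpose();print(P-SC,e,arm.observe()['ft_force'])
E=T(SC+[0,0,.008],5);F=T(SC+[0,0,.0],5)
q,p,r=go([(E[0],E[1],6),(F[0],F[1],4)],10.0)
E
```

```text
[-0.0025  0.0018  0.0349] [ 5.126   0.007  -0.0554] [-0.9948  0.3013 -3.8382]
speed [0.0048 0.049  0.0064 0.022  0.0627 0.0424 0.0694] q [-1.0007  0.0688  0.0471  2.4084  0.8579  0.4861 -0.0304] marg 0.13 err mm 0.27775601348544293
[[[0,-0,0],[2,-0,4],10],[[0,-0,0],[2,-1,4],10],[[0,-0,0.1],[1,0,4],10],[[0,-0,-0],[2,-0,5],10],[[0,-0,0],[2,-1,4],10],[[0,-0,0],[2,0,4],10],[[0,-0,0],[1,0,2],10],[[0,-0,0],[1,0,1],10],[[0,-0,0],[0,0,2],10],[[0,-0,0],[1,0,2],10]]
10
```

Call:
play_rows:
  series:
    - [[0,0,0],[2,0,4],10]
    - [[0,0,0],[2,0,4],10]
    - [[0,0,0],[1,0,4],10]
    - [[0,0,0],[2,0,5],10]
    - [[0,0,0],[2,-1,4],10]
    - [[0,0,0],[2,0,4],10]
    - [[0,0,0],[1,0,2],10]
    - [[0,0,0],[1,0,1],10]
    - [[0,0,0],[0,0,2],10]
    - [[0,0,0],[1,0,2],10]
    - [[0,0,0],[0,0,0],10]

```text
clock: 22.8
eef_pos: [0.3907, 0.2464, 0.1437]
tool_rot: [-0.118, 2.65, 0.03]
ft_force: [-1.2, -0.5, 2.7]
finger_gap: 0.0215
finger_force: 60.0
```

```bash
python3 - <<'E'
from s10 import *
P,e=panpose();print(P-SC,e,arm.observe()['ft_force'])
p,r=now();z=r.as_matrix()[:,2]
q,_,_=go([(p-.1*z,r,5),(p-.1*z+[0,0,.1],r,4)],60.0)
E
```

```text
[0.001  0.     0.0008] [ 5.0482 -0.0727 -0.0378] [-1.2193 -0.5454  2.7389]
speed [0.0542 0.2088 0.0587 0.1506 0.2238 0.1997 0.194 ] q [-1.0748 -0.2733 -0.0044  2.1803  0.4821  1.0063  0.3658] marg 0.02 err mm 0.3088976063513135
[[[0,0,0],[-0,-0,-20],60],[[0,0,0],[0,0,-20],60],[[0,0,0],[0,0,-20],60],[[0,0,0],[0,0,-20],60],[[0,0,0],[0,0,-20],60],[[0,0,0],[-12,0,-22],60],[[0,0,0],[-11,0,-22],60],[[0,0,0],[-12,0,-22],60],[[0,0,0],[-12,0,-22],60]]
9
```

The pan is down (+2.7 N) and centred within 1 mm. Release and back off.

Call:
play_rows:
  series:
    - [[0,0,0],[0,0,0],50]
    - [[0,0,0],[0,0,0],50]
    - [[0,0,0],[0,0,0],50]
    - [[0,0,0],[0,0,0],50]
    - [[0,0,0],[0,0,-10],50]
    - [[0,0,0],[0,0,-20],50]
    - [[0,0,0],[0,0,-20],50]
    - [[0,0,0],[0,0,-20],50]
    - [[0,0,0],[0,0,-20],50]
    - [[0,0,0],[-5,0,-15],50]
    - [[0,0,0],[-5,0,-15],50]
    - [[0,0,0],[0,0,0],50]
    - [[0,0,0],[0,0,0],50]

```text
clock: 24.1
eef_pos: [0.3428, 0.2417, 0.2535]
tool_rot: [-0.117, 2.651, 0.029]
ft_force: [-0.0, 0.2, -0.4]
finger_gap: 0.0501
finger_force: 0.0
```

```bash
python3 - <<'E'
from s10 import *
import cv2
b=arm.snapshot('top');a=arm.snapshot('scene')
c=np.hstack([cv2.resize(b[170:350,150:400],None,fx=1.6,fy=1.6),cv2.resize(a[170:350,150:400],None,fx=1.6,fy=1.6)])
d=cv2.resize(b[195:335,160:300],None,fx=2.2,fy=2.2)
o=np.zeros((c.shape[0]+d.shape[0],800,3),np.uint8);o[:c.shape[0],:c.shape[1]]=c;o[c.shape[0]:,:d.shape[1]]=d
cv2.imwrite('pics/end.png',o[:,:,::-1]);s=arm.observe();print(o.shape,s['ft_force'],s['finger_gap'])
E
```

```text
(596, 800, 3) [0.5529 0.3176 0.7212] 0.04981076853553964
```

View pics/end.png

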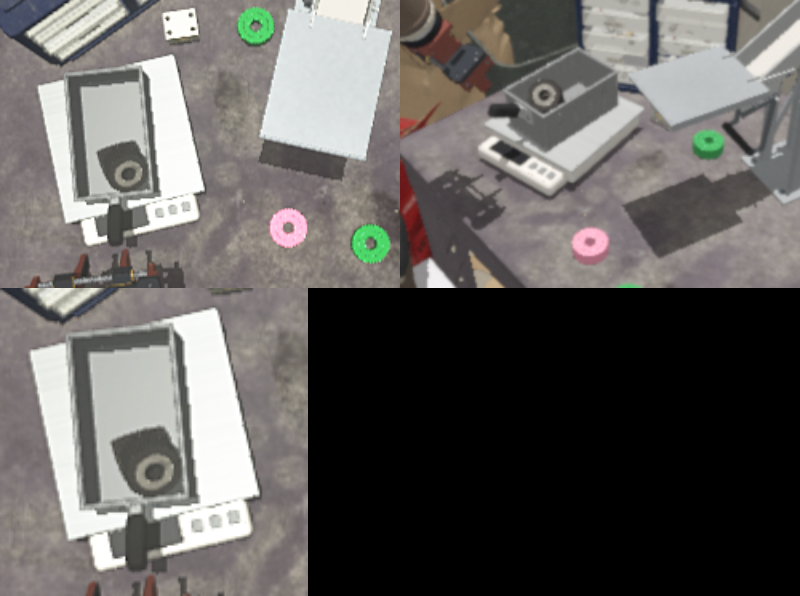

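The rings are in the pan, stacked in the corner next to the grip: only the top one is visible, and its dark body at (130,455) reads as a stack. The weight matched three rings, and no ring lies on the bench or in the lane. The gate bar is back, the pan is centred and the gripper is clear. Handing in.

```bash
python3 -c "
from workcell import arm
print(arm.hand_in())"
```

```text
the job is handed in; nothing more can be done
None
```

I set the pan in the middle of the scale's platform, let go and handed the job in at about 24 s. All three rings should be in it: the load matched three and none lay outside, though only the top one shows. The gate is shut, and on the way I set the empty pan on the scale once to change my grip.

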